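Pull the fuses and stow the power supply drawer

ROBOT

A 6-joint arm with a two-finger parallel gripper is mounted at the origin on the work surface. World frame = base frame: x ahead of the robot, y to its left, z up, the work surface at z = 0. Lengths are in mm, angles in rad, forces in N, time in s.
With the tool pointing down it reaches from about 300 to 875 mm from the base axis. Payload 6.4 kg.
Tool frame: the origin (TCP) lies midway between the tips of the shut fingers; the grasp point (between the pads) lies env.pinch_z behind it (env.pinch_z is the distance from the TCP to the grasp point, in mm); z points along the fingers, y is the direction in which the jaws open and shut (so a half turn about z gives the same grasp; the last joint's range is limited). The gripper opens to 85 mm and grips with 20 to 120 N. Pads are 22 mm wide; open, the fingers measure 114 mm over their backs; the gripper's body (76 mm by 85 mm) begins 54 mm behind the grasp point. The pads swing forward as they close: fully open they stand 13 mm farther back than shut.
Start: joints at [0.919, 0.181, 1.607, -0, 1.354, -0.206], TCP at [247.919, 518.823, 231.288] pointing down, gripper open.
Joint ranges: [-2.99, 2.99], [-0.89, 2.07], [0.3, 2.58], [-1.14, 4.28], [0, 2.63], [-3.12, 3.12]. Speed limits (rad/s): [2.57, 2.57, 3.01, 3.14, 3.14, 3.14].

INTERFACE

Orientations are given as [roll, pitch, yaw] about the fixed x, y, z axes, in that order (R = Rz(yaw) Ry(pitch) Rx(roll)).
In Python, from workcell import env gives the robot as it stands.
- The arm moves only by the tool play_rows, never from a script. Its argument "commands" is a list of rows, each a list of 3 entries, a list of its own where there are three numbers: the closure in counts, from 0 (fully open) to 255 (shut), then the shift along the world's x, y, z in cm, then the turn, a rotation vector about the world's x, y, z in degrees. A call has 1 to 12 rows; each row shifts and turns the commanded pose from where the row before left it; what a row does not reach is not made up. A row lasts 1/12 s, in which the tool goes at most 41.7 mm and 7.16 degrees, less where a joint would pass 70% of its speed; a pose out of reach is approached as far as the arm can. A call with a gripper value outside its range is refused whole. The fingers move at their own pace and stop on an object; the grip force is fixed at half the most. Time passes only in rows, so rows that do not move let the fingers close. It gives the time, the measured TCP pose, the force and the opening at its end, in the units of the state.
- env.observe(): the state, without advancing time (a new reading comes with each control period).
- env.read_camera(name): name is "scene" or "top"; returns a dict with "frame" (384x512x3 uint8, blue, green, red), "fx", "fy", "cx", "cy" (pixels), "extrinsics" (4x4, takes a point from camera to world coordinates). Camera axes: x right, y down, z forward; pixel columns grow to the right and rows downward; lengths in mm; the calibration is good to about 2 mm. A picture is of the moment at which its call begins. There is no depth.
- env.close_job(): hands the job in, once; it reports no verdict.
The state is a dict: "clock": time; "joint_pos": joint angles; "joint_velocities": joint speeds; "joint_torque": joint torques, N m; "eef_pos": TCP position; "ee_rot": TCP orientation; "ft_force": force on the tool from outside, world axes, zero at the start; "wrist_torque": the same for the moment, N m; "opening": finger opening in mm.
Only numpy, scipy, OpenCV 4.12 (cv2) and the standard library are available. Lean on these libraries where they do the work, as an engineer would, in place of code of your own. Each camera call takes 0.05 s, during which the arm holds its last target.

TASK

Make the open power supply drawer safe and put it away: push down and twist out every fuse carrier fitted in it (anticlockwise from above, never forcing one round without pushing it down) and put them in the dark steel parts tray, and slip the white insulating sleeve all the way down over the bare brass terminal post. Only then press the release lever at the drawer's front and slide the drawer fully home, leaving everything else on the bench where it is.

Things in the scene. Friction and masses are not known exactly. Their poses are not given: they have to be found in the camera images.
- supply_case: grey box of a bench power supply, 230 mm wide, 240 deep, 110 high (only 60 high over the first 60 mm behind its front, where it has no roof), fixed to the bench. Origin: on the bench, middle of the lower edge of its open front face; its x points into the box (the way the drawer slides home), z up. The drawer stands fully out of this face, 194 mm along -x
- drawer (a joint): the drawer's slide, m: 0 = fully out and caught there, grows as it slides into the case (along the case's x), 0.186 = fully home. About 3 N of friction, moves freely once the catch is released; it stays where it is left
- drawer_front (a point): middle of the top edge of the drawer's front panel, on its outer (away from the case) face. The panel is 166 mm wide, 6 thick and stands from 10 to 55 mm above the bench. The drawer's floor is 20 mm above the bench; its axes are those of the case
- release_lever (a joint): rocker lever along the drawer's side that catches the extended drawer, rad: 0 = at rest (caught), 0.13 = pressed fully down. It must pass 0.085 (pad about 11 mm down) for its tooth to clear the strike on the case; hold it down over the first 25 mm of sliding, after that it may be let go. Sprung: about 4 N to start, 8 N fully down (15 mm)
- lever_pad (a point): middle of the top of the lever's black ribbed pad, 36 mm (out from the panel) by 45 mm, 36 mm above the bench; its middle is 21 mm out from the front panel's outer face and 68 mm to the -y side of the drawer's middle line. Press straight down; pushing the panel from here along the case's x slides the drawer
- socket0 (a point): middle of the mouth (60 mm above the bench) of a round grey fuse socket, 58 mm across, on the drawer; may be empty. A fitted carrier is locked: its x along this point's x, collar 8.5 mm above the mouth. To free it: push down 6 to 8.5 mm (spring: 6 N at rest, 10 N at 7 mm), turn 60 deg anticlockwise from above to the stop, let it rise, lift straight out (clear once raised 30 mm)
- carrier0_center (a point): loose fuse carrier, 66.5 mm tall, 220 g, None if absent: point on its axis 33 mm above its foot; x along its grip, z up. From the foot: brass barrel 30 mm across, 36 tall, with two lugs along x, 21 mm from the axis; collar 36 mm across, 4 thick; black oblong grip 36 (x) by 22 mm (y), 40.5 to 66.5 mm up. Locked, its foot is 32 mm above the bench
- socket1 (a point): middle of the mouth (60 mm above the bench) of a round grey fuse socket, 58 mm across, on the drawer; may be empty. A fitted carrier is locked: its x along this point's x, collar 8.5 mm above the mouth. To free it: push down 6 to 8.5 mm (spring: 6 N at rest, 10 N at 7 mm), turn 60 deg anticlockwise from above to the stop, let it rise, lift straight out (clear once raised 30 mm)
- carrier1_center (a point): loose fuse carrier, 66.5 mm tall, 220 g, None if absent: point on its axis 33 mm above its foot; x along its grip, z up. From the foot: brass barrel 30 mm across, 36 tall, with two lugs along x, 21 mm from the axis; collar 36 mm across, 4 thick; black oblong grip 36 (x) by 22 mm (y), 40.5 to 66.5 mm up. Locked, its foot is 32 mm above the bench
- socket2 (a point): middle of the mouth (60 mm above the bench) of a round grey fuse socket, 58 mm across, on the drawer; may be empty. A fitted carrier is locked: its x along this point's x, collar 8.5 mm above the mouth. To free it: push down 6 to 8.5 mm (spring: 6 N at rest, 10 N at 7 mm), turn 60 deg anticlockwise from above to the stop, let it rise, lift straight out (clear once raised 30 mm)
- carrier2_center (a point): loose fuse carrier, 66.5 mm tall, 220 g, None if absent: point on its axis 33 mm above its foot; x along its grip, z up. From the foot: brass barrel 30 mm across, 36 tall, with two lugs along x, 21 mm from the axis; collar 36 mm across, 4 thick; black oblong grip 36 (x) by 22 mm (y), 40.5 to 66.5 mm up. Locked, its foot is 32 mm above the bench
- post_foot (a point): foot of the bare brass terminal post on the drawer floor (20 mm above the bench): upright, 16 mm thick, 44 mm high plus an 8 mm cone on top
- sleeve_center (a point): insulating sleeve, white plastic tube standing on the bench, 32 mm outside, bore 19 mm, 44 mm tall, with a flange 48 mm across and 5 mm thick round its foot, about 50 g: its centre, half-way up; z along its axis
- parts_tray: low open dark steel tray fixed to the bench, 160 mm (x) by 180 mm (y), walls 28 high and 4 thick, floor 4 mm; origin at the middle of its underside
- wire_reel: bystander, to be left where it is: grey flanged wire reel, 60 mm across, 40 high; origin under its middle
- tape_roll: bystander, to be left where it is: roll of tape, 84 mm across, 19 high; origin under its middle
- flux_bottle: bystander, to be left where it is: small amber bottle, 32 mm across, 70 high; origin under its middle
- capacitor: bystander, to be left where it is: aluminium can, 22 mm across, 30 high; origin under its middle
Mind the look-alikes: they are no part of the job. Leave any green or purple look-alike of the part that bears carrier2_center alone. Of the things that look like the part that bears sleeve_center, take the one that is nearest to the robot's base at the start.

How it is judged (in metres and radians):
On the way, in this order (a step that is already met when the one before it is completed fails the run):
1. every fitted carrier lies in the parts tray and the sleeve is seated on the post, the drawer still out (x of carrier0_center in the frame of parts_tray between -0.072 and 0.072 m and y of carrier0_center in the frame of parts_tray between -0.082 and 0.082 m and z of each of carrier0_center, carrier1_center, carrier2_center in the frame of parts_tray below 0.05 m and contact force between each of carrier0, carrier1, carrier2, sleeve and the fingers below 0.1 N and x of carrier1_center in the frame of parts_tray between -0.072 and 0.072 m and y of carrier1_center in the frame of parts_tray between -0.082 and 0.082 m and x of carrier2_center in the frame of parts_tray between -0.072 and 0.072 m and y of carrier2_center in the frame of parts_tray between -0.082 and 0.082 m and horizontal distance between sleeve_center and post_foot below 0.006 m and z of sleeve_center in the frame of post_foot below 0.027 m and angle between sleeve_center's own z axis and vertical below 0.12 rad and value of joint drawer below 0.012 m), for 0.2 s.
2. the release lever is pressed (value of joint release_lever above 0.075 rad), for 0.05 s.
3. the drawer is slid fully home (value of joint drawer above 0.178 m), for 0.2 s.
At the end, for the whole second after the job is handed in: every fitted carrier at rest inside the parts tray (centre within its walls and less than 50 mm above its underside), the sleeve upright on the post, less than 5 mm short of the drawer floor, and the drawer home to within 8 mm; all let go (x of carrier0_center in the frame of parts_tray between -0.072 and 0.072 m and y of carrier0_center in the frame of parts_tray between -0.082 and 0.082 m and z of each of carrier0_center, carrier1_center, carrier2_center in the frame of parts_tray below 0.05 m and contact force between each of carrier0, carrier1, carrier2, sleeve and the fingers below 0.1 N and x of carrier1_center in the frame of parts_tray between -0.072 and 0.072 m and y of carrier1_center in the frame of parts_tray between -0.082 and 0.082 m and x of carrier2_center in the frame of parts_tray between -0.072 and 0.072 m and y of carrier2_center in the frame of parts_tray between -0.082 and 0.082 m and horizontal distance between sleeve_center and post_foot below 0.006 m and z of sleeve_center in the frame of post_foot below 0.027 m and angle between sleeve_center's own z axis and vertical below 0.12 rad and value of joint drawer above 0.178 m and linear speed of each of sleeve, carrier0, carrier1, carrier2 below 0.02 m/s); the robot touches nothing.
It fails at once if a bystander is moved more than 40 mm (distance of any of wire_reel, tape_roll, flux_bottle, capacitor from where it was at the start of the episode above 0.04 m).
It fails at once if a locked carrier is forced sideways against its catch (over 80 N) instead of being pushed down clear of it ((contact force between carrier0 and drawer above 80 N and angle between the x axis of carrier0_center and the x axis of socket0, either way round below 0.5 rad and distance between carrier0_center and socket0 below 0.02 m) or (contact force between carrier1 and drawer above 80 N and angle between the x axis of carrier1_center and the x axis of socket1, either way round below 0.5 rad and distance between carrier1_center and socket1 below 0.02 m) or (contact force between carrier2 and drawer above 80 N and angle between the x axis of carrier2_center and the x axis of socket2, either way round below 0.5 rad and distance between carrier2_center and socket2 below 0.02 m)).
Of carrier0, carrier1, carrier2 only 2 to 3 are there at a start; the rules pass over those that are not, and their reading is None.
At some moment in a run one of sleeve may be knocked a few centimetres aside while the robot is not near it.
Once in a run the grip may slacken for a moment while it holds something.
It also fails if it takes over 210 s, if anything falls off the work surface, if the arm or the gripper's body presses on something with over 40 N, if the wrist force passes 120 N, or if a joint passes its speed limit or range.

## Working session

There is one attempt and no reset: what is moved stays moved. The work goes in short steps, Python scripts to look and compute and a tool call to move; the robot and the scene stay as the last step left them, time stands still between calls to the robot, and variables do not carry over. Pictures are saved under pics/ and viewed, and the job is handed in when it is done.

Besides the shell and the picture viewer there is one more tool, called by a JSON object that holds its "op" and its "data". play_rows: Moves the arm, as the interface text tells. Its arguments: {"type":"object","properties":{"commands":{"type":"array"}},"required":["commands"]}

```bash
ls; mkdir -p pics
python3 - <<'E'
from workcell import env
import cv2
print(env.observe(), env.pinch_z)
for n in("scene","top"):
    c=env.read_camera(n); cv2.imwrite(f"pics/{n}0.png",c["frame"]); print(n,c["fx"],c["fy"],c["cx"],c["cy"],c["extrinsics"])
E
```

```text
pics
{'clock': 0.0, 'joint_pos': array([ 9.18703717e-01,  1.81559653e-01,  1.60805856e+00,  5.67400085e-06,
        1.35380619e+00, -2.06319578e-01]), 'joint_velocities': array([-7.72926265e-04, -6.16687613e-05, -1.44157805e-03,  2.17619235e-03,
       -9.94807462e-04, -3.42220075e-04]), 'joint_torque': array([-6.55099539e-04, -4.44859529e+01, -3.51335371e+01, -3.46133884e-04,
        8.88576382e-03, -2.03703337e-05]), 'eef_pos': array([247.546855  , 518.34122814, 230.34927031]), 'ee_rot': array([-3.13980088e+00, -3.80671762e-04,  2.69581805e+00]), 'ft_force': array([ 0.06886966, -0.6029333 , -0.17545197]), 'wrist_torque': array([-0.02109912,  0.01328899,  0.00341106]), 'opening': 85.57958714575723} 18.700000000000003
scene 375.19553153669295 375.19553153669295 258.807968855332 189.42116874608695 [[-8.03526516e-01  4.35660756e-01 -4.05641275e-01  9.46107322e+02]
 [ 5.95268219e-01  5.87000512e-01 -5.48713174e-01  4.13757743e+02]
 [-9.41159803e-04 -6.82370944e-01 -7.31005478e-01  7.58698953e+02]
 [ 0.00000000e+00  0.00000000e+00  0.00000000e+00  1.00000000e+00]]
top 468.6112085221886 468.6112085221886 253.01601431474705 194.4757097244742 [[-1.87800941e-03 -9.92860335e-01  1.19267880e-01  4.09005262e+02]
 [-9.99920609e-01  3.35052575e-03  1.21469737e-02 -1.21414228e+02]
 [-1.24598585e-02 -1.19235600e-01 -9.92787804e-01  1.25644863e+03]
 [ 0.00000000e+00  0.00000000e+00  0.00000000e+00  1.00000000e+00]]
```

View pics/scene0.png

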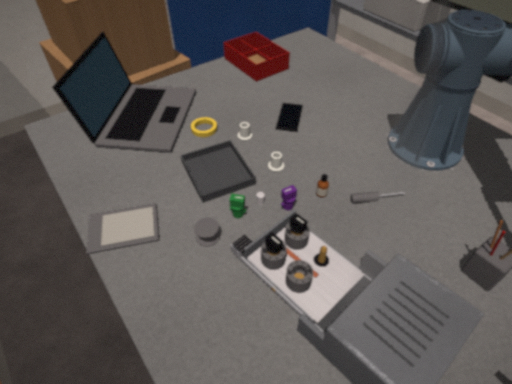

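View pics/top0.png

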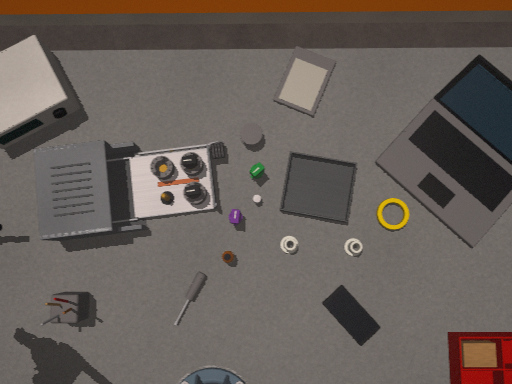

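```bash
cat > h.py <<'E'
from workcell import env
import cv2, numpy as np
def cam(n): return env.read_camera(n)
def ray(c,u,v):
    T=c["extrinsics"]; d=T[:3,:3]@np.array([(u-c["cx"])/c["fx"],(v-c["cy"])/c["fy"],1]); return T[:3,3],d
def onz(c,u,v,z):
    o,d=ray(c,u,v); return (o+d*(z-o[2])/d[2])[:2]
def proj(c,p):
    T=c["extrinsics"]; q=T[:3,:3].T@(np.array(p,float)-T[:3,3]); return np.array([c["fx"]*q[0]/q[2]+c["cx"],c["fy"]*q[1]/q[2]+c["cy"]])
def crop(c,x0,y0,x1,y1,s,name):
    f=cv2.resize(c["frame"][y0:y1,x0:x1],None,fx=s,fy=s,interpolation=cv2.INTER_CUBIC); cv2.imwrite(name,f)
E
python3 - <<'E'
from h import *
t=cam("top"); s=cam("scene")
crop(t,110,120,270,240,5,"pics/t1.png"); crop(t,210,130,370,270,5,"pics/t2.png")
crop(s,220,140,380,330,3,"pics/s1.png"); crop(s,170,110,330,220,5,"pics/s2.png")
for n,(u,v) in dict(sl1=(289,244),sl2=(354,247)).items(): print(n,onz(t,u,v,44))
E
```

```text
sl1 [ 426.1075661 -198.8606765]
sl2 [ 418.11321519 -365.33317566]
```

View pics/t1.png

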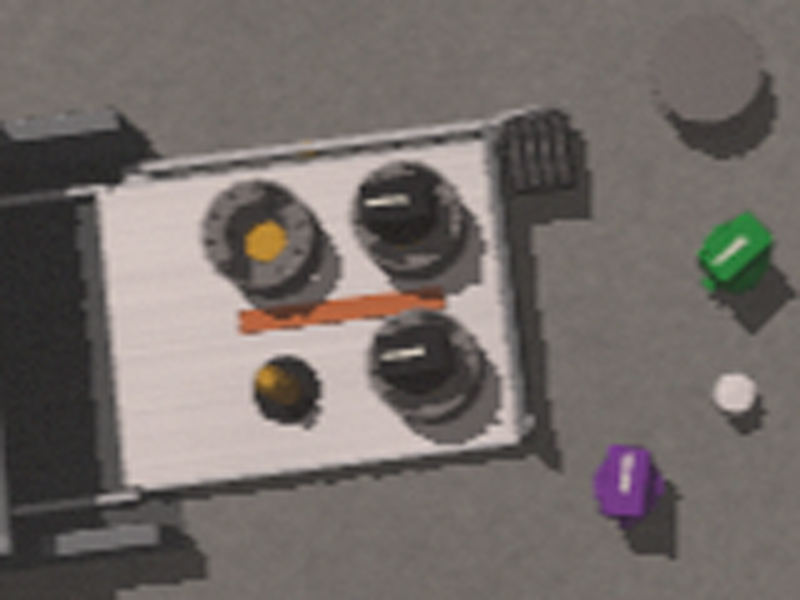

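View pics/t2.png

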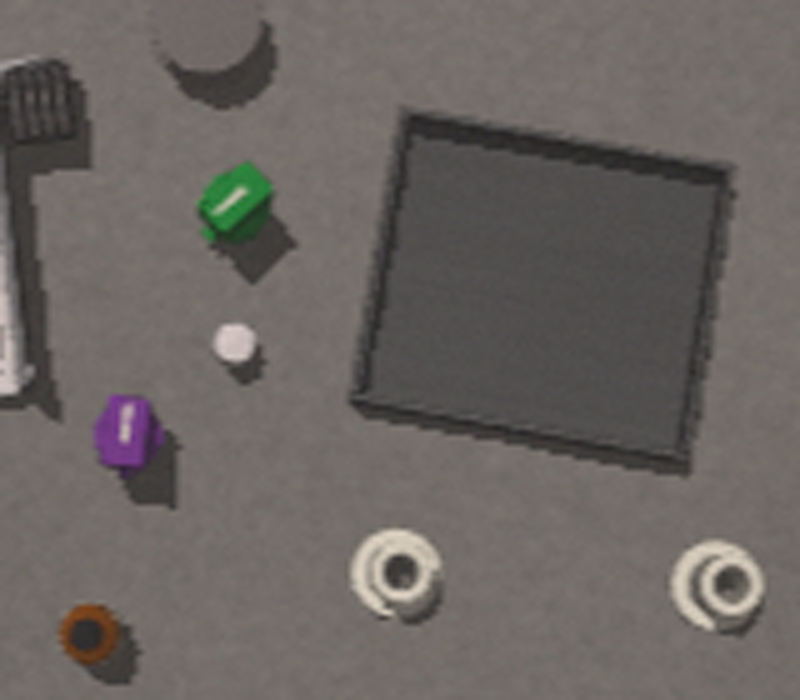

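View pics/s1.png

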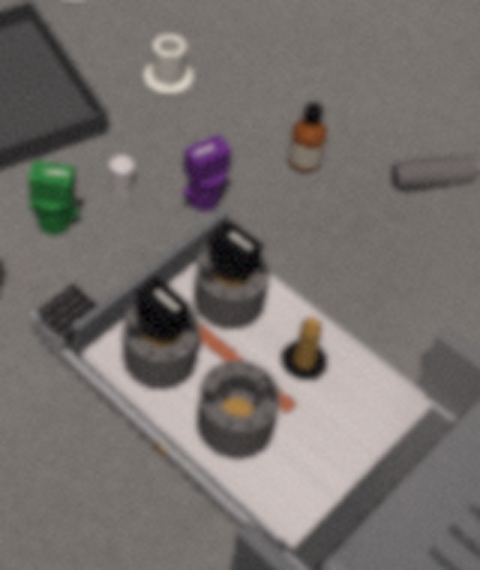

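View pics/s2.png

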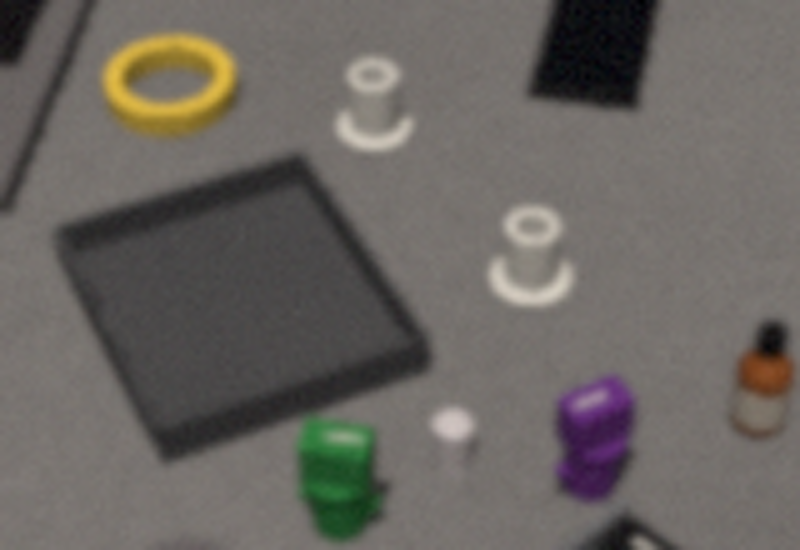

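```bash
cat > m.py <<'E'
from h import *
from scipy.optimize import least_squares
t=cam("top"); s=cam("scene")
def cent(c,x0,y0,x1,y1,f):
    im=c["frame"][y0:y1,x0:x1].astype(float); w=f(im); ys,xs=np.mgrid[y0:y1,x0:x1]
    m=(w*xs).sum()/w.sum(),(w*ys).sum()/w.sum()
    C=np.cov(np.vstack([xs.ravel(),ys.ravel()]),aweights=w.ravel()+1e-9); l,V=np.linalg.eigh(C)
    return np.array(m),V[:,1],np.sqrt(l),w.sum()
br=lambda th:(lambda im:np.clip(im.min(2)-th,0,None))
def tri(pt,ps):
    A=[];b=[]
    for c,p in((t,pt),(s,ps)):
        o,d=ray(c,*p); d/=np.linalg.norm(d); M=np.eye(3)-np.outer(d,d); A.append(M); b.append(M@o)
    x=np.linalg.lstsq(np.vstack(A),np.hstack(b),rcond=None)[0]
    return x,[np.round(proj(t,x)-pt,2),np.round(proj(s,x)-ps,2)]
E
python3 - <<'E'
from m import *
def mk(c,pt,r=4,th=100):
    x,y=pt; return cent(c,x-r,y-r,x+r+1,y+r+1,br(th))
# marks
for nm,pt,ps in (("A",(187,160),(220+55,140+99)),("B",(190,191),(220+79,140+80))):
    a=mk(t,pt); b=mk(s,ps,5); print(nm,a[0],a[2],b[0],b[2]); print(tri(a[0],b[0]))
    for c,e in((t,a),(s,b)):
        p=onz(c,*e[0],98.5); q=onz(c,*(e[0]+e[1]*3),98.5); d=q-p; print(' z98.5',p,'ang',np.degrees(np.arctan2(d[1],d[0]))%180)
    print(t["frame"][pt[1]-4:pt[1]+5,pt[0]-7:pt[0]+8].min(2))
E
```

```text
A [186.17519685 159.79527559] [0.33324338 2.26281995] [277.91876972 236.46135647] [1.57908431 2.72410376]
(array([634.32273824,  59.4102848 , 108.60280329]), [array([-0.1,  0.1]), array([-0.16, -0.02])])
 z98.5 [636.55937141  60.76145483] ang 96.80396486068152
 z98.5 [629.22995531  54.15350047] ang 17.357072548279913
[[184 176 129  69  77  61  53  47  50  50  48  47  46  49  47]
 [186 141  48  48  45  43  48  47  47  51  48  47  45  44  46]
 [175 126  45  46  45  50  50  51  52  53  53  52  47  46  49]
 [160  99  52  52  58  73 102 118 116 134 134  90  47  47  47]
 [142  85  65 147 187 187 173 155 131 110 114  91  48  47  48]
 [141  88  60  63  68  46  48  50  48  48  48  44  44  45  47]
 [127  89  58  48  47  49  50  48  48  47  46  47  47  48  46]
 [126  87  59  49  47  48  50  50  49  47  45  46  41  39  39]
 [121  70  52  46  41  43  36  37  34  32  35  31  36  34  34]]
B [190.63185841 190.22300885] [0.32181153 2.31715804] [299.93442623 218.94672131] [1.78992869 2.17120048]
(array([559.82846996,  47.49914773, 100.07293247]), [array([ 0.29, -0.28]), array([0.45, 0.05])])
 z98.5 [559.33051764  48.44715083] ang 98.09625284442279
 z98.5 [559.6194957   45.91502371] ang 172.3595826525574
[[186 145  66  52  47  50  51  48  48  50  48  51  47  48  52]
 [178 131  53  48  45  50  51  49  50  52  50  53  49  47  51]
 [162 104  59  51  47  54  49  60  57  74 104  95  48  49  53]
 [139  90  60  71 101 117 135 171 188 189 187 143  54  46  47]
 [143  97  72 112 150 135 116 115 102  66  49  52  50  47  48]
 [139  95  69  46  48  50  48  53  48  48  49  46  49  49  49]
 [139  97  73  51  48  49  49  49  49  47  49  50  50  49  48]
 [137  76  50  49  46  50  51  49  46  41  42  37  39  33  38]
 [153 105  89  58  39  39  37  36  35  41  39  38  32  36  31]]
```

Run:
```python
from m import *
def comp(c,x0,y0,x1,y1,th):
    im=c["frame"][y0:y1,x0:x1].min(2); n,l,st,ce=cv2.connectedComponentsWithStats((im>th).astype(np.uint8))
    return [(st[i,4],ce[i]+[x0,y0],st[i,:4]+[x0,y0,0,0]) for i in range(1,n) if st[i,4]>2]
print(comp(s,266,228,286,252,95)); print(comp(s,288,210,312,232,95))
print(s["frame"][230:252,266:288].min(2))
crop(s,255,205,325,300,8,"pics/s3.png")
crop(t,110,130,230,230,6,"pics/t3.png")
```

```text
[(np.int32(22), array([268.09090909, 229.40909091]), array([266, 228,   7,   5])), (np.int32(96), array([281.69791667, 235.0625    ]), array([276, 228,  10,  19])), (np.int32(20), array([275. , 239.5]), array([272, 237,   7,   6]))]
[(np.int32(173), array([304.21387283, 215.73410405]), array([288, 210,  24,  22])), (np.int32(16), array([299.8125, 219.9375]), array([297, 218,   7,   5]))]
[[110 112 105 102  93  80  67  58  60  59  57  58  61  78 106 131 151 166
  154 124  87  61]
 [107 106  98  86  73  62  52  55  59  57  62  68  92 111 137 158 172 172
  153 119  81  60]
 [104  96  81  61  55  45  40  48  52  57  71  92 126 148 166 175 178 172
  152 113  84  66]
 [ 94  81  64  45  36  27  27  39  49  62  86 124 153 174 177 182 180 173
  142 106  82  72]
 [ 77  62  42  37  23  25  27  27  43  66 107 146 171 179 183 182 181 170
  138  97  74  77]
 [ 53  45  28  22  17  31  42  37  35  60 104 143 166 179 183 182 182 168
  134  93  66  69]
 [ 36  26  25  26  33  56  80  76  55  53  76 112 147 169 177 183 181 168
  131  86  56  64]
 [ 25  28  17  26  39  75 108 115  95  70  53  72 110 144 
[... 637 characters left out ...]
9  37  40  33  23  21  42  73
   97 105  93  77]
 [ 33  14   6  14   8  18  10   7  14  19  22  17  21  20   5  19  33  59
   85 102 114 105]
 [ 43  23  15  15   5   8  15   9  11   9  15  16  16  13  13  15  24  46
   74 106 126 127]
 [ 42  24  20  21  11   7  15  14   4  12  17  13  12  12  11   7  24  39
   64  92 114 136]
 [ 44  30  18  10   9  15   5  18  11  12  10   8  10   5   5  11  28  40
   58  77  95 112]
 [ 38  30  25   7  15  19  10  10   2  18  18   6  13   6  18  28  38  46
   58  71  78  90]
 [ 39  30  21  23  23  12  20   5  16   9  14   0  11  20  33  51  59  65
   69  70  74  75]
 [ 45  35  32  27  21  18   7  13  16  15   4  14  15  35  53  75  85  85
   85  82  75  72]]
```

View pics/s3.png

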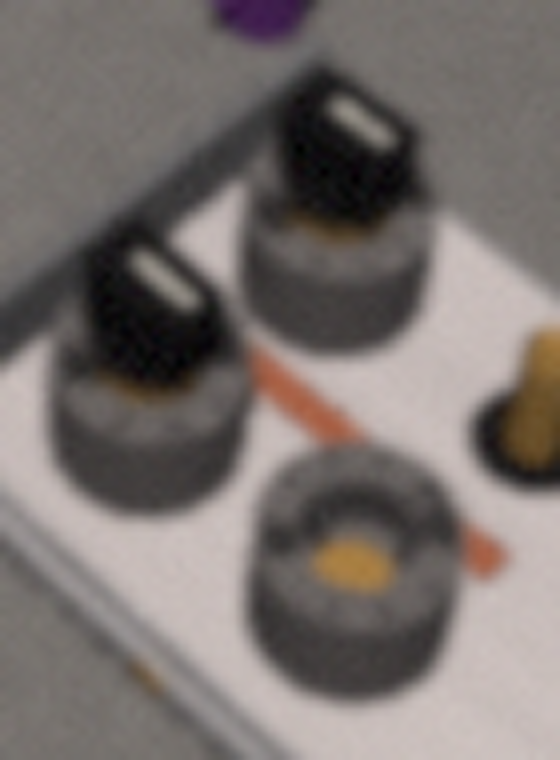

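View pics/t3.png

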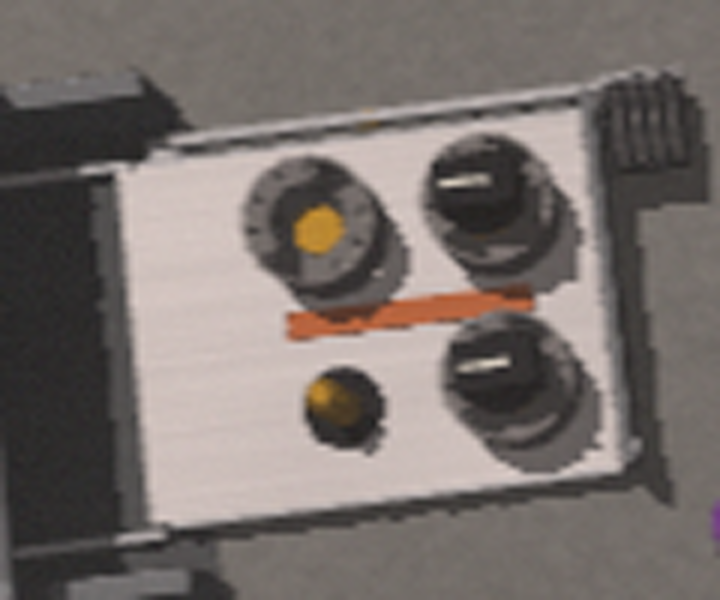

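```bash
cat > m2.py <<'E'
from m import *
def wc(c,x0,y0,x1,y1,th,want):
    im=c["frame"][y0:y1,x0:x1].min(2); n,l,st,ce=cv2.connectedComponentsWithStats((im>th).astype(np.uint8))
    i=min((i for i in range(1,n) if st[i,4]>2),key=lambda i:np.hypot(*(ce[i]+[x0,y0]-want)))
    ys,xs=np.nonzero(cv2.dilate((l==i).astype(np.uint8),np.ones((3,3)))); w=np.clip(im[ys,xs].astype(float)-60,0,None)
    w*=1
    P=np.c_[xs+x0,ys+y0]; m=np.average(P,axis=0,weights=w); V=np.linalg.eigh(np.cov(P.T,aweights=w))[1][:,1]
    return m,V
E
python3 - <<'E'
from m2 import *
for nm,pt,ps in (("A",(187,160),(275,239.5)),("B",(190.5,190.5),(299.8,219.9))):
    r=[]
    for c,p in((t,pt),(s,ps)):
        x,y=int(p[0]),int(p[1]); m,V=wc(c,x-8,y-8,x+9,y+9,95,p); r.append(m)
        a=onz(c,*m,98.5); d=onz(c,*(m+V*3),98.5)-a; print(nm,m,a,np.degrees(np.arctan2(d[1],d[0]))%180)
    print(tri(*r))
# white floor
hsv=t["frame"].astype(int); im=t["frame"]
m=((im.min(2)>150)).astype(np.uint8); m[:, :125]=0; m[:,225:]=0; m[:130]=0; m[225:]=0
ys,xs=np.nonzero(m); print('floor',xs.min(),xs.max(),ys.min(),ys.max())
def line(pts): 
    v=cv2.fitLine(np.float32(pts),cv2.DIST_HUBER,0,.01,.01).ravel(); return v
# left edge of floor per row; top/bottom edges per col; right
def world_line(pts,z):
    v=line(pts); p=onz(t,v[2],v[3],z); d=onz(t,v[2]+20*v[0],v[3]+20*v[1],z)-p; return v,p,np.degrees(np.arctan2(d[1],d[0]))%180
L=[(np.nonzero(m[y])[0].min(),y) for y in range(165,212)]; print('left',world_line(L,20))
R=[(np.nonzero(m[y])[0].max(),y) for y in range(152,205)]; print('right',world_line(R,20))
B=[(x,np.nonzero(m[:,x])[0].max()) for x in range(145,205)]; print('bot',world_line(B,20))
T=[(x,np.nonzero(m[:,x])[0].min()) for x in range(145,205)]; print('top',world_line(T,20))
o=((im[:,:,2].astype(int)-im[:,:,0])>70).astype(np.uint8); o[:175]=0;o[190:]=0;o[:,:150]=0;o[:,205:]=0
ys,xs=np.nonzero(o); print('orange',world_line(np.c_[xs,ys],21))
E
```

```text
A [186.81834372 159.69813001] [636.80075705  59.14411121] 95.38939822469979
A [275.13415469 239.55578371] [639.06964294  56.95173436] 97.26885513130419
(array([637.95361764,  58.06733144,  98.50055554]), [array([ 0.43, -0.45]), array([0.73, 0.09])])
B [190.25814138 190.24384432] [559.28134171  49.38079729] 98.86820473589405
B [299.66289199 219.7412892 ] [561.59250015  47.27286163] 98.85443206708096
(array([560.39489491,  48.28832138,  98.34835959]), [array([ 0.45, -0.44]), array([0.7 , 0.08])])
floor 125 213 142 219
left (array([9.5468417e-02, 9.9543244e-01, 1.3253192e+02, 1.8800000e+02],
      dtype=float32), array([576.0504445 , 215.48850769]), np.float64(7.080223883236556))
right (array([1.1690119e-01, 9.9314356e-01, 2.0880000e+02, 1.7430000e+02],
      dtype=float32), array([612.2960507 ,  11.88531506]), np.float64(7.166526451361534))
bot (array([ 9.9205577e-01, -1.2579858e-01,  1.8230000e+02,  2.1139999e+02],
      dtype=float32), array([512.98539473,  81.29681765]), np.float64(97.08314069832734))
top (array([ 9.9223876e-01, -1.2434738e-01,  1.6810001e+02,  1.4910001e+02],
      dtype=float32), array([681.49184673, 122.36324636]), np.float64(97.01853990329592))
orange (array([ 9.9253041e-01, -1.2199763e-01,  1.7723595e+02,  1.8190559e+02],
      dtype=float32), array([591.90572834,  95.95365419]), np.float64(96.87056683609858))
```

{"op": "play_rows", "data": {"commands": [[0, [2.4, -2.8, 0], [0, 0, -4.8]], [0, [2.4, -2.8, 0], [0, 0, -4.8]], [0, [2.4, -2.8, 0], [0, 0, -4.8]], [0, [2.4, -2.8, 0], [0, 0, -4.8]], [0, [2.4, -2.8, 0], [0, 0, -4.8]], [0, [2.4, -2.8, 0], [0, 0, -4.8]], [0, [2.4, -2.8, 0], [0, 0, -4.8]], [0, [2.4, -2.8, 0], [0, 0, -4.8]], [0, [2.4, -2.8, 0], [0, 0, -4.8]], [0, [2.4, -2.8, 0], [0, 0, -4.8]], [0, [2.4, -2.8, 0], [0, 0, -4.8]], [0, [2.4, -2.8, 0], [0, 0, -4.8]]]}}

```text
clock: 1.5
eef_pos: [536.9, 181.2, 231.5]
ee_rot: [3.141, -0.0, 1.686]
ft_force: [0.8, 0.2, -0.1]
opening: 85.3
```

Run:
```python
from m2 import *
im=t["frame"]
# tray corners
g=[(210+u/5,130+v/5) for u,v in((405,110),(733,170),(690,470),(352,402))]
P=np.array([onz(t,*p,28) for p in g]); print('tray',P,P.mean(0),np.degrees(np.arctan2(*(P[0]-P[1])[::-1])))
# sleeve flange & top: ellipse bright mask
m=((im.min(2)>140)&(im[:,:,0]<im[:,:,2]+5)).astype(np.uint8)
for (x,y) in((289,244),(354,247)):
    w=im[y-15:y+16,x-15:x+16].min(2); cs=cv2.findContours((w>120).astype(np.uint8),cv2.RETR_CCOMP,cv2.CHAIN_APPROX_NONE)
    for c,h in zip(cs[0],cs[1][0]):
        if len(c)>6: (a,b),r=cv2.minEnclosingCircle(c); M=np.mean(c.reshape(-1,2),0); print(x,h[3]>=0,len(c),a+x-15,b+y-15,r,M+[x-15,y-15])
crop(t,270,225,310,265,15,"pics/t4.png"); crop(s,255,140,300,180,15,"pics/s4.png")
crop(t,150,180,185,210,18,"pics/t5.png"); crop(s,305,235,340,275,14,"pics/s5.png")
```

```text
tray [[ 670.33153651 -207.90237581]
 [ 637.11620711 -381.45610557]
 [ 478.01276478 -354.55179362]
 [ 514.1938041  -178.27122154]] [ 574.91357812 -280.54537414] 79.1655426330274
289 False 54 288.86111068725586 244.0 9.35527515411377 [288.24074074 243.94444444]
289 True 22 289.75 244.0 4.366162300109863 [289.59090909 244.        ]
354 False 73 352.8571424484253 246.0714282989502 9.374675750732422 [351.60273973 246.34246575]
354 True 22 356.0 246.44444465637207 4.555655479431152 [355.90909091 246.36363636]
```

View pics/t4.png

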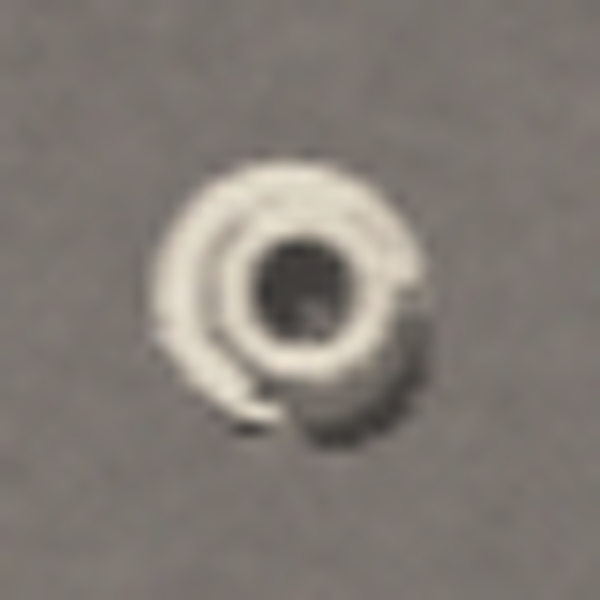

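View pics/s4.png

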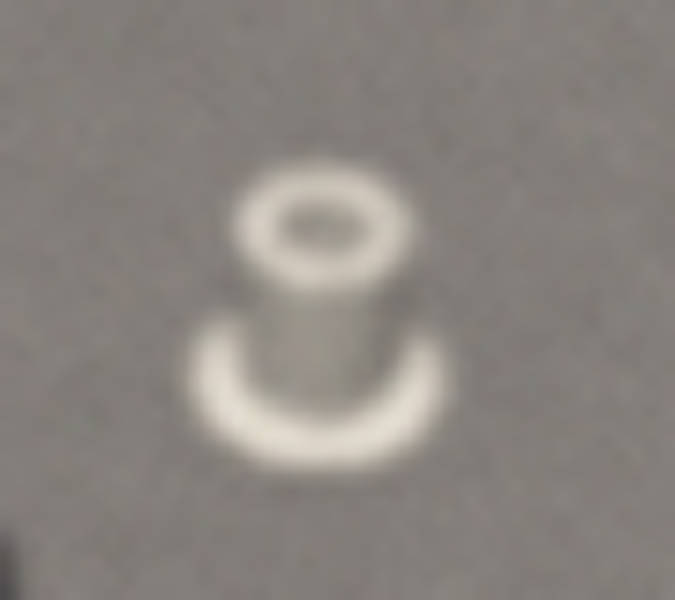

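View pics/t5.png

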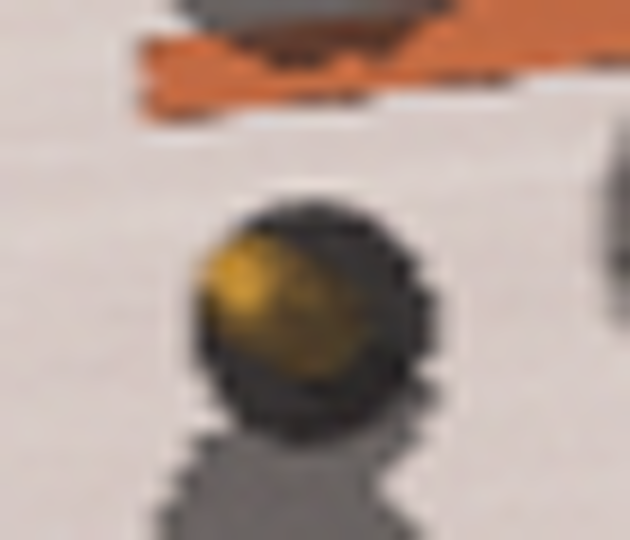

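View pics/s5.png

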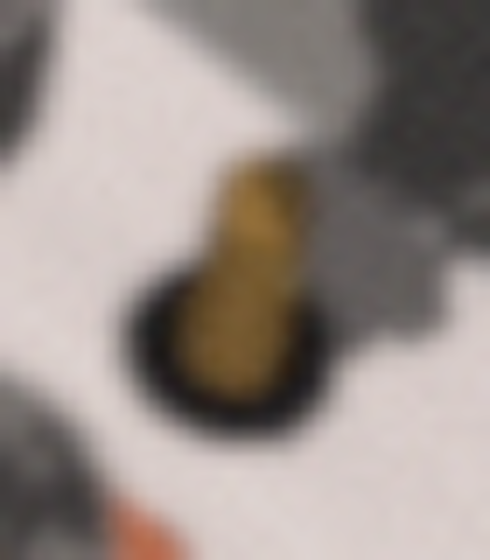

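{"op": "play_rows", "data": {"commands": [[0, [2.0, -2.4, -1.0], [0, 0, 0.4]], [0, [2.0, -2.4, -2.0], [0, 0, 0]], [0, [2.0, -2.4, -2], [0, 0, 0]], [0, [2.0, -2.4, -2], [0, 0, 0]], [0, [2.1, -2.7, -2], [0, 0, 0]], [0, [0, 0, -1], [0, 0, 0]], [0, [0, 0, 0], [0, 0, 0]], [0, [0, 0, 0], [0, 0, 0]]]}}

```text
clock: 2.27
eef_pos: [635.9, 60.6, 130.5]
ee_rot: [-3.139, -0.001, 1.698]
ft_force: [-0.1, 0.1, 0.6]
opening: 85.2
```

Run:
```python
from m2 import *
print(env.observe()["eef_pos"],env.observe()["ee_rot"])
crop(t,110,100,250,220,5,"pics/t6.png"); crop(s,210,130,370,290,4,"pics/s6.png")
print(tri((167,197.3),(320.9,259.2)),onz(t,167,197.3,20),onz(s,320.9,259.2,20))
print('tip',tri((163,195.1),(323.3,246.3)))
a=(289.6,244);b=((322.5)/15-.5+255,(227)/15-.5+140); print('sleeve',tri(a,b),onz(t,*a,44),onz(s,*b,44))
```

```text
[636.88085964  61.18601783 132.51549687] [ 3.14036519e+00 -2.86556702e-05  1.69913570e+00]
(array([551.59674919, 121.4932204 ,  20.81015556]), [array([ 0.4 , -0.35]), array([0.62, 0.08])]) [550.74587548 122.71196478] [552.17056452 120.16947449]
tip (array([551.7746578 , 121.22633687,  72.2707828 ]), [array([ 0.6 , -0.52]), array([0.93, 0.11])])
sleeve (array([ 427.51916058, -201.75012016,   43.33701083]), [array([ 0.5 , -0.55]), array([0.67, 0.08])]) [ 426.10439801 -200.40190673] [ 429.32702026 -202.56661833]
```

View pics/t6.png

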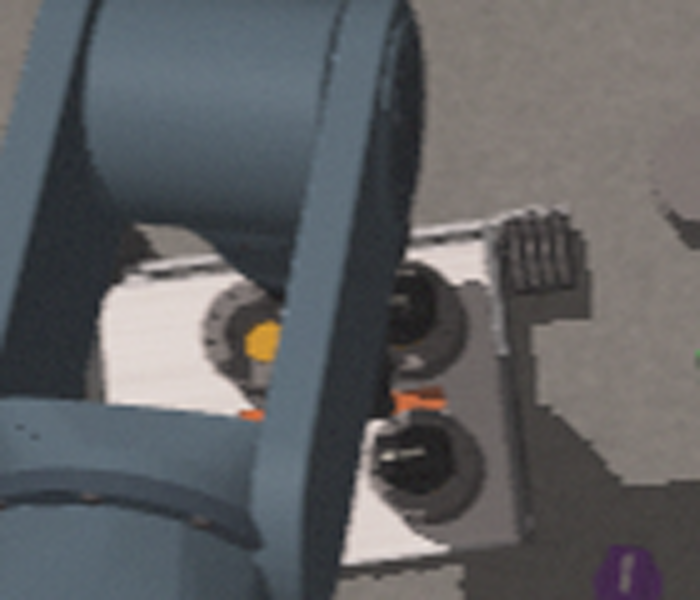

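View pics/s6.png

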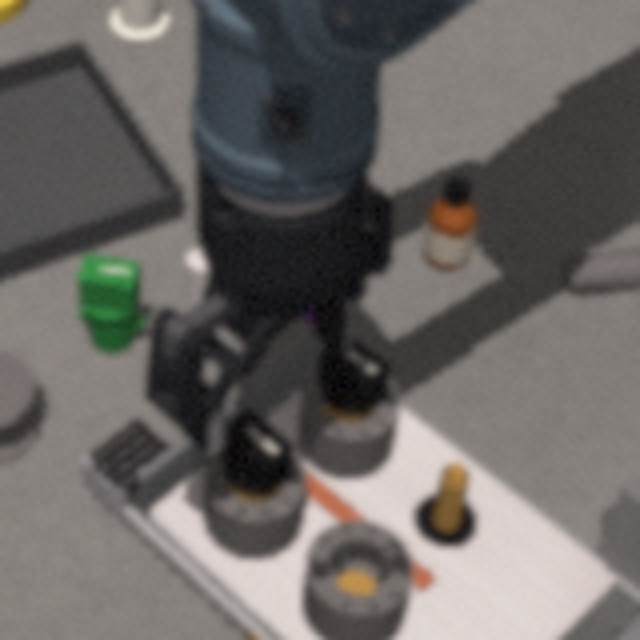

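{"op": "play_rows", "data": {"commands": [[0, [0.1, -0.2, -2.0], [0, 0, 0]], [0, [0, 0, -2.0], [0, 0, 0]], [60, [0, 0, -1.3], [0, 0, 0]], [120, [0, 0, 0], [0, 0, 0]], [165, [0, 0, 0], [0, 0, 0]], [165, [0, 0, 0], [0, 0, 0]], [165, [0, 0, 0], [0, 0, 0]], [165, [0, 0, 0], [0, 0, 0]]]}}

```text
clock: 3.03
eef_pos: [638.8, 57.8, 79.7]
ee_rot: [3.139, 0.001, 1.698]
ft_force: [-0.3, 0.4, -0.6]
opening: 30.1
```

Run:
```python
from m2 import *
o=env.observe();print(o["eef_pos"],o["ee_rot"],o["opening"],o["ft_force"],o["wrist_torque"])
crop(t,150,120,230,180,8,"pics/t7.png"); crop(s,240,190,320,270,8,"pics/s7.png")
```

```text
[638.45515936  57.76922515  79.19774066] [3.14025461e+00 3.11997402e-04 1.69745515e+00] 29.836532935954207 [-0.05901469 -0.66546118 -0.23976933] [-0.04771379  0.03483303  0.0143527 ]
```

View pics/s7.png

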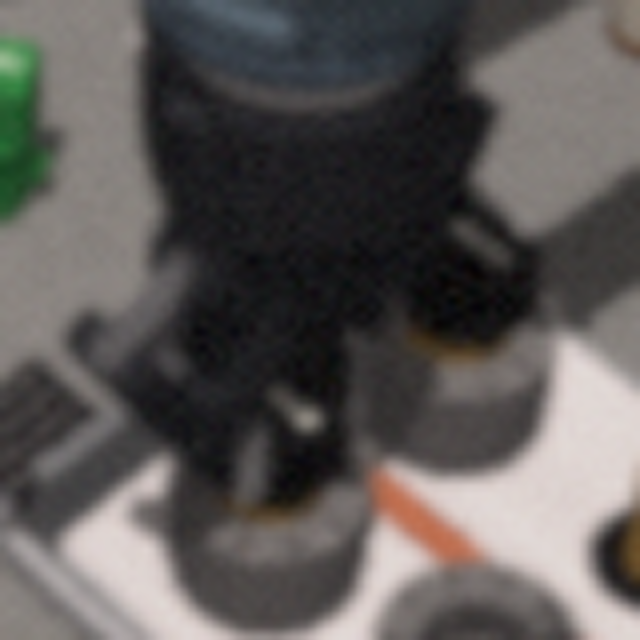

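{"op": "play_rows", "data": {"commands": [[180, [0, 0, 0], [0, 0, 0]], [180, [0, 0, 0], [0, 0, 0]]]}}

```text
clock: 3.3
eef_pos: [638.1, 57.7, 78.5]
ee_rot: [3.141, 0.0, 1.697]
ft_force: [0.8, -0.5, 0.0]
opening: 25.3
```

{"op": "play_rows", "data": {"commands": [[187, [0, 0, 0], [0, 0, 0]], [187, [0, 0, 0], [0, 0, 0]]]}}

```text
clock: 3.47
eef_pos: [637.8, 57.8, 78.3]
ee_rot: [-3.141, -0.0, 1.697]
ft_force: [-0.2, 0.8, 0.3]
opening: 22.8
```

{"op": "play_rows", "data": {"commands": [[200, [0, 0, 0], [0, 0, 0]], [225, [0, 0, 0], [0, 0, 0]], [225, [0, 0, 0], [0, 0, 0]]]}}

```text
clock: 3.72
eef_pos: [637.7, 57.8, 78.4]
ee_rot: [-3.141, 0.0, 1.698]
ft_force: [-4.0, -1.4, 3.8]
opening: 21.0
```

{"op": "play_rows", "data": {"commands": [[235, [0, 0, -0.2], [0, 0, 0]], [235, [0, 0, -0.2], [0, 0, 0]], [235, [0, 0, -0.1], [0, 0, 0]], [235, [0, 0, 0], [0, 0, 0]]]}}

```text
clock: 4.05
eef_pos: [637.8, 57.8, 73.4]
ee_rot: [-3.141, 0.0, 1.697]
ft_force: [-3.0, -1.1, 6.8]
opening: 20.9
```

{"op": "play_rows", "data": {"commands": [[240, [0, 0, -0.15], [0, 0, 0]], [240, [0, 0, -0.1], [0, 0, 0]], [240, [0, 0, 0], [0, 0, 0]]]}}

```text
clock: 4.3
eef_pos: [637.9, 57.8, 71.1]
ee_rot: [-3.141, 0.0, 1.698]
ft_force: [-4.4, -0.3, 7.4]
opening: 20.7
```

{"op": "play_rows", "data": {"commands": [[240, [0, 0, -0.07], [0, 0, 0]], [240, [0, 0, 0], [0, 0, 3]], [240, [0, 0, 0], [0, 0, 5]], [240, [0, 0, 0], [0, 0, 0]]]}}

```text
clock: 4.63
eef_pos: [638.5, 57.8, 71.0]
ee_rot: [3.14, 0.0, 1.842]
ft_force: [-3.0, -0.3, 7.2]
opening: 20.6
```

```bash
python3 -c "
from h import *
print(env.observe())"
```

```text
{'clock': 4.6333, 'joint_pos': array([-9.45450164e-02,  4.97911538e-01,  1.54116824e+00,  4.71004667e-05,
        1.10117185e+00, -3.65338853e-01]), 'joint_velocities': array([ 9.87334184e-04,  7.83276322e-04, -2.61043382e-06,  8.81865838e-04,
       -3.70740103e-03,  1.10749481e-01]), 'joint_torque': array([ -0.18282793, -51.06380224, -29.15270984,   0.12930473,
        -1.06157262,  -1.03143889]), 'eef_pos': array([638.53609463,  57.79098544,  70.97718482]), 'ee_rot': array([3.14032512e+00, 4.39846669e-04, 1.84156860e+00]), 'ft_force': array([-3.03328188, -0.26821961,  7.2473738 ]), 'wrist_torque': array([-0.02213505,  0.57180273,  0.05440147]), 'opening': 20.637004907713735}
```

{"op": "play_rows", "data": {"commands": [[240, [0, 0, 0], [0, 0, 6.5]], [240, [0, 0, 0], [0, 0, 6.5]], [240, [0, 0, 0], [0, 0, 6.5]], [240, [0, 0, 0], [0, 0, 6.5]]]}}

```text
clock: 4.97
eef_pos: [637.9, 56.9, 70.7]
ee_rot: [-3.14, 0.001, 2.296]
ft_force: [-5.9, -2.9, 9.2]
opening: 20.6
```

```bash
python3 -c "
from h import *
o=env.observe();print(o['ft_force'],o['wrist_torque'],o['joint_torque'][5])"
```

```text
[-5.89741013 -2.89596063  9.21732478] [-0.60496201  1.10582938 -0.11730331] 1.6639500483870506
```

{"op": "play_rows", "data": {"commands": [[240, [0, 0, 0], [0, 0, 6.5]], [240, [0, 0, 0], [0, 0, 6.5]], [240, [0, 0, 0], [0, 0, 6.5]], [240, [0, 0, 0], [0, 0, 5]], [240, [0, 0, 0], [0, 0, 0]]]}}

```text
clock: 5.38
eef_pos: [637.1, 56.6, 70.4]
ee_rot: [-3.139, -0.001, 2.723]
ft_force: [-7.5, -4.1, 9.9]
opening: 20.7
```

```bash
python3 -c "
from h import *
o=env.observe();print(o['ft_force'],o['wrist_torque'],o['joint_torque'][5])"
```

```text
[-7.53132559 -4.11458388  9.90843135] [-0.8589703   1.30621054  0.03207274] -1.1439425870776176
```

{"op": "play_rows", "data": {"commands": [[240, [0, 0, 0], [0, 0, 1.5]], [240, [0, 0, 0.4], [0, 0, 0]], [240, [0, 0, 0.4], [0, 0, 0]], [240, [0, 0, 0.4], [0, 0, 0]], [240, [0, 0, 0], [0, 0, 0]]]}}

```text
clock: 5.8
eef_pos: [637.0, 56.8, 81.8]
ee_rot: [-3.139, -0.002, 2.745]
ft_force: [-5.3, -4.9, 4.4]
opening: 21.0
```

```bash
python3 -c "
from h import *
o=env.observe();print(o['ft_force'],o['wrist_torque'],o['joint_torque'][5])"
```

```text
[-5.29497573 -4.93124925  4.43448434] [-0.76309115  1.00872082 -0.08154018] -0.02472307998687029
```

Rising above its locked height; it is free. Continue straight up.

{"op": "play_rows", "data": {"commands": [[245, [0, 0, 0.8], [0, 0, 0]], [245, [0, 0, 1.0], [0, 0, 0]], [245, [0, 0, 1.0], [0, 0, 0]], [245, [0, 0, 2], [0, 0, 0]], [245, [0, 0, 3], [0, 0, 0]], [245, [0, 0, 0], [0, 0, 0]]]}}

```text
clock: 6.3
eef_pos: [642.3, 57.9, 167.7]
ee_rot: [3.137, 0.011, 2.745]
ft_force: [3.2, -0.4, -0.5]
opening: 20.6
```

```bash
python3 -c "
from m2 import *
o=env.observe();print(o['ft_force'],o['wrist_torque'])
crop(s,210,130,370,290,4,'pics/s8.png')"
```

```text
[-0.93772507 -0.22497653 -3.14754944] [-0.02318165  0.0093077   0.02569031]
```

View pics/s8.png

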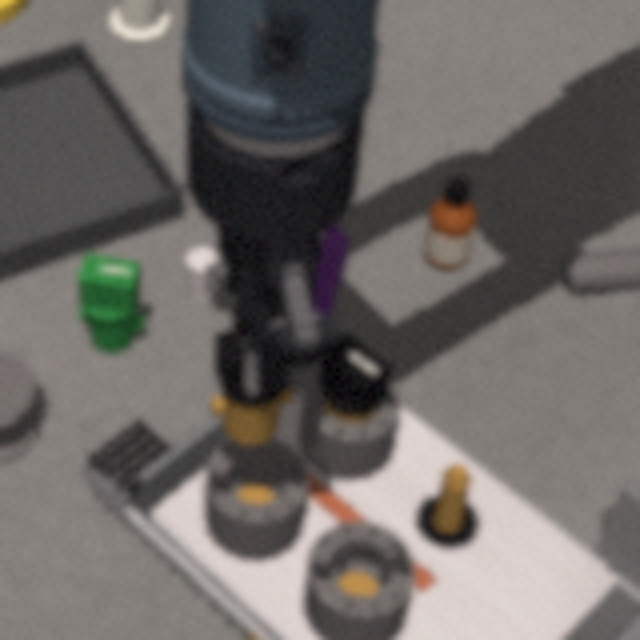

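{"op": "play_rows", "data": {"commands": [[245, [-0.5, -2.5, 0], [0, 0, -6.6]], [245, [-0.5, -2.5, 0], [0, 0, -6.6]], [245, [-0.5, -2.5, 0], [0, 0, -6.6]], [245, [-0.5, -2.5, 0], [0, 0, -6.6]], [245, [-0.5, -2.5, 0], [0, 0, -6.6]], [245, [-0.5, -2.5, 0], [0, 0, -6.6]], [245, [-0.5, -2.5, 0], [0, 0, -6.6]], [245, [-0.5, -2.5, 0], [0, 0, -6.6]], [245, [-0.5, -2.5, 0], [0, 0, -6.6]], [245, [-0.5, -2.5, 0], [0, 0, -6.6]], [245, [-0.5, -2.5, 0], [0, 0, -6.6]], [245, [0, -2.4, 0], [0, 0, -6.6]]]}}

```text
clock: 7.4
eef_pos: [581.5, -241.9, 158.5]
ee_rot: [-3.139, -0.001, 1.356]
ft_force: [0.1, -1.1, -2.9]
opening: 20.4
```

```bash
python3 -c "
from m2 import *
o=env.observe();print(o['eef_pos'],o['ft_force'],o['wrist_torque'],o['opening'])
crop(s,150,70,310,230,4,'pics/s9.png')"
```

```text
[ 582.03737483 -244.61418719  158.86872569] [ 0.20154101 -0.85895973 -1.37911992] [ 0.02642648  0.00579682 -0.03979009] 20.808837789445256
```

View pics/s9.png

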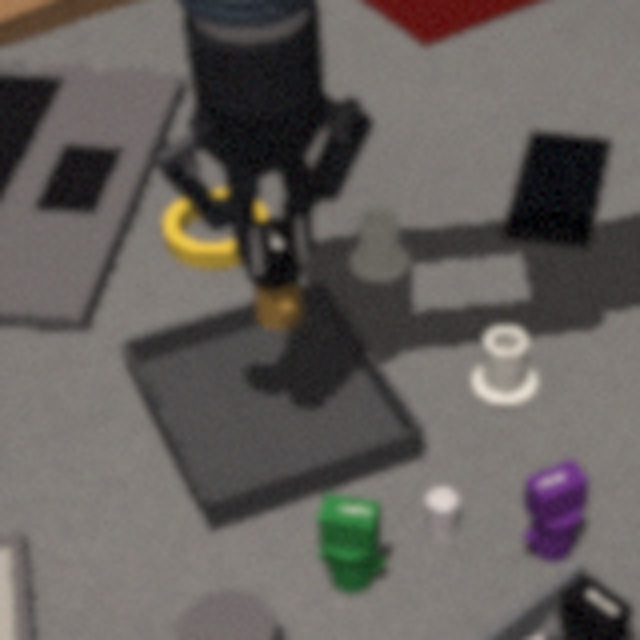

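{"op": "play_rows", "data": {"commands": [[245, [0, 0, -2.6], [0, 0, 0]], [245, [0, 0, -2.6], [0, 0, 0]], [245, [0, 0, -2.6], [0, 0, 0]], [245, [0, 0, -2.4], [0, 0, 0]], [245, [0, 0, -0.2], [0, 0, 0]], [245, [0, 0, 0], [0, 0, 0]], [245, [0, 0, 0], [0, 0, 0]]]}}

```text
clock: 8.08
eef_pos: [583.3, -240.8, 56.6]
ee_rot: [3.141, -0.0, 1.363]
ft_force: [1.0, -0.7, -1.8]
opening: 20.2
```

{"op": "play_rows", "data": {"commands": [[245, [0, 0, -0.2], [0, 0, 0]], [245, [0, 0, -0.2], [0, 0, 0]], [245, [0, 0, 0], [0, 0, 0]]]}}

```text
clock: 8.33
eef_pos: [583.3, -241.3, 52.8]
ee_rot: [3.141, 0.0, 1.363]
ft_force: [-0.7, -0.1, -1.7]
opening: 20.6
```

{"op": "play_rows", "data": {"commands": [[245, [0, 0, -0.15], [0, 0, 0]], [245, [0, 0, 0], [0, 0, 0]]]}}

```text
clock: 8.5
eef_pos: [582.9, -241.2, 50.8]
ee_rot: [3.141, 0.0, 1.362]
ft_force: [0.9, 0.2, -2.4]
opening: 20.6
```

{"op": "play_rows", "data": {"commands": [[245, [0, 0, -0.1], [0, 0, 0]], [245, [0, 0, 0], [0, 0, 0]]]}}

```text
clock: 8.67
eef_pos: [583.1, -241.3, 50.4]
ee_rot: [3.141, 0.0, 1.362]
ft_force: [-0.9, 1.5, 3.1]
opening: 20.6
```

{"op": "play_rows", "data": {"commands": [[190, [0, 0, 0], [0, 0, 0]], [150, [0, 0, 0], [0, 0, 0]], [110, [0, 0, 0], [0, 0, 0]], [60, [0, 0, 0.5], [0, 0, 0]], [60, [0, 0, 2], [0, 0, 0]], [60, [0, 0, 3], [0, 0, 0]], [30, [0, 0, 3], [0, 0, 0]], [0, [0, 0, 2.5], [0, 0, 0]]]}}

```text
clock: 9.33
eef_pos: [583.3, -241.4, 162.0]
ee_rot: [3.14, 0.001, 1.362]
ft_force: [-0.3, 0.1, 0.5]
opening: 84.9
```

```bash
python3 -c "
from m2 import *
o=env.observe();print(o['eef_pos'],o['ee_rot'],o['opening'])
crop(s,150,70,310,230,4,'pics/s10.png')"
```

```text
[ 585.95483864 -243.08083851  165.90948864] [3.1320479  0.00368506 1.36245669] 85.55850217179214
```

View pics/s10.png

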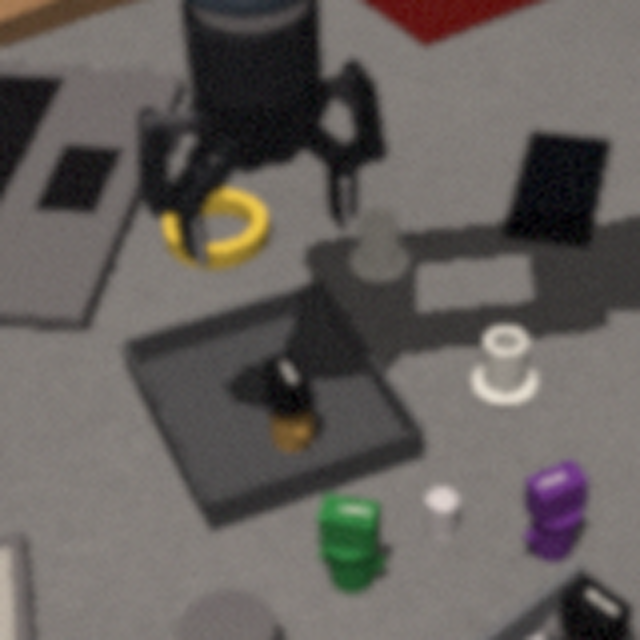

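{"op": "play_rows", "data": {"commands": [[0, [-0.2, 2.6, 0], [0, 0, 1.6]], [0, [-0.2, 2.6, 0], [0, 0, 1.6]], [0, [-0.2, 2.6, 0], [0, 0, 1.6]], [0, [-0.2, 2.6, 0], [0, 0, 1.6]], [0, [-0.2, 2.6, 0], [0, 0, 1.6]], [0, [-0.2, 2.6, 0], [0, 0, 1.6]], [0, [-0.2, 2.6, 0], [0, 0, 1.6]], [0, [-0.2, 2.6, 0], [0, 0, 1.6]], [0, [-0.2, 2.6, 0], [0, 0, 1.6]], [0, [-0.2, 2.6, -0.5], [0, 0, 1.6]], [0, [-0.2, 2.6, -1], [0, 0, 1.6]], [0, [-0.1, 0.3, -1.5], [0, 0, 1.6]]]}}

```text
clock: 10.43
eef_pos: [560.1, 51.6, 130.2]
ee_rot: [3.139, -0.001, 1.702]
ft_force: [0.2, 0.2, 0.7]
opening: 85.5
```

{"op": "play_rows", "data": {"commands": [[0, [0, 0, -2.2], [0, 0, 0]], [0, [0, 0, -2.0], [0, 0, 0]], [60, [0, 0, -1.0], [0, 0, 0]], [120, [0, 0, 0], [0, 0, 0]], [165, [0, 0, 0], [0, 0, 0]], [180, [0, 0, 0], [0, 0, 0]], [180, [0, 0, 0], [0, 0, 0]], [180, [0, 0, 0], [0, 0, 0]]]}}

```text
clock: 11.1
eef_pos: [560.9, 47.6, 78.9]
ee_rot: [3.139, 0.001, 1.697]
ft_force: [0.2, 0.4, 0.6]
opening: 25.1
```

```bash
python3 -c "
from m2 import *
o=env.observe();print(o['eef_pos'],o['ee_rot'],o['opening'],o['ft_force'])
crop(s,240,180,340,270,6,'pics/s11.png')"
```

```text
[560.51959131  47.66290125  78.47522701] [3.14009535e+00 3.72950312e-04 1.69726201e+00] 25.219793315508724 [0.35188793 0.29758206 0.09765474]
```

View pics/s11.png

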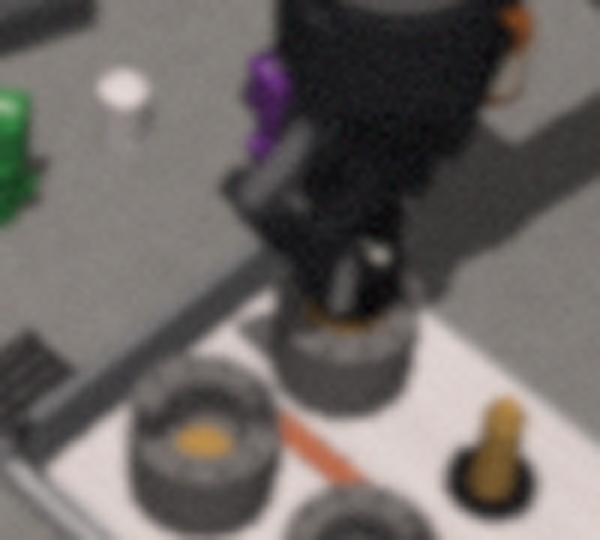

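{"op": "play_rows", "data": {"commands": [[187, [0, 0, 0], [0, 0, 0]], [187, [0, 0, 0], [0, 0, 0]]]}}

```text
clock: 11.37
eef_pos: [560.1, 47.8, 77.9]
ee_rot: [3.141, 0.0, 1.697]
ft_force: [0.3, 0.7, -0.8]
opening: 22.9
```

{"op": "play_rows", "data": {"commands": [[200, [0, 0, 0], [0, 0, 0]], [225, [0, 0, 0], [0, 0, 0]], [235, [0, 0, 0], [0, 0, 0]]]}}

```text
clock: 11.62
eef_pos: [560.1, 47.8, 78.0]
ee_rot: [3.141, 0.0, 1.698]
ft_force: [-1.2, 0.1, 4.5]
opening: 20.7
```

{"op": "play_rows", "data": {"commands": [[240, [0, 0, -0.2], [0, 0, 0]], [240, [0, 0, -0.2], [0, 0, 0]], [240, [0, 0, -0.2], [0, 0, 0]], [240, [0, 0, -0.15], [0, 0, 0]], [240, [0, 0, 0], [0, 0, 0]], [240, [0, 0, 0], [0, 0, 0]]]}}

```text
clock: 12.12
eef_pos: [560.1, 47.8, 70.5]
ee_rot: [3.141, 0.0, 1.698]
ft_force: [-2.3, 0.5, 7.8]
opening: 20.5
```

{"op": "play_rows", "data": {"commands": [[240, [0, 0, -0.05], [0, 0, 0]], [240, [0, 0, 0], [0, 0, 3]], [240, [0, 0, 0], [0, 0, 5]], [240, [0, 0, 0], [0, 0, 0]]]}}

```text
clock: 12.45
eef_pos: [560.5, 47.8, 70.2]
ee_rot: [3.141, 0.0, 1.842]
ft_force: [-0.6, 0.2, 8.6]
opening: 20.6
```

```bash
python3 -c "
from h import *
o=env.observe();print(o['ft_force'],o['wrist_torque'],o['joint_torque'][5])"
```

```text
[-0.63432071  0.18173125  8.64694283] [-0.05528715  0.46188559  0.0588856 ] -1.017918549478054
```

{"op": "play_rows", "data": {"commands": [[240, [0, 0, 0], [0, 0, 6.5]], [240, [0, 0, 0], [0, 0, 6.5]], [240, [0, 0, 0], [0, 0, 6.5]], [240, [0, 0, 0], [0, 0, 6.5]]]}}

```text
clock: 12.78
eef_pos: [560.7, 47.7, 70.4]
ee_rot: [3.14, 0.001, 2.296]
ft_force: [-2.0, -0.1, 8.4]
opening: 20.6
```

{"op": "play_rows", "data": {"commands": [[240, [0, 0, 0], [0, 0, 6.5]], [240, [0, 0, 0], [0, 0, 6.5]], [240, [0, 0, 0], [0, 0, 6.5]], [240, [0, 0, 0], [0, 0, 5]], [240, [0, 0, 0], [0, 0, 1.5]], [240, [0, 0, 0], [0, 0, 0]]]}}

```text
clock: 13.28
eef_pos: [560.4, 47.0, 70.3]
ee_rot: [-3.141, 0.001, 2.746]
ft_force: [-2.9, -1.9, 8.4]
opening: 20.8
```

{"op": "play_rows", "data": {"commands": [[240, [0, 0, 0.4], [0, 0, 0]], [240, [0, 0, 0.4], [0, 0, 0]], [240, [0, 0, 0.4], [0, 0, 0]], [240, [0, 0, 0], [0, 0, 0]]]}}

```text
clock: 13.62
eef_pos: [560.2, 47.3, 82.2]
ee_rot: [-3.141, 0.001, 2.745]
ft_force: [0.1, -4.8, 2.0]
opening: 20.6
```

{"op": "play_rows", "data": {"commands": [[245, [0, 0, 0.8], [0, 0, 0]], [245, [0, 0, 1.0], [0, 0, 0]], [245, [0, 0, 1.0], [0, 0, 0]], [245, [0, 0, 2], [0, 0, 0]], [245, [0, 0, 3], [0, 0, 0]], [245, [0, 0, 0], [0, 0, 0]]]}}

```text
clock: 14.12
eef_pos: [563.4, 48.1, 166.1]
ee_rot: [3.138, 0.009, 2.745]
ft_force: [2.7, -1.3, -1.1]
opening: 20.7
```

```bash
python3 -c "
from m2 import *
o=env.observe();print(o['eef_pos'],o['ft_force'],o['opening'])
cv2.imwrite('pics/s12.png',s['frame'])"
```

```text
[560.97620402  48.19508928 161.61280345] [-0.0033917   0.22396998 -2.33116257] 20.986888716460577
```

View pics/s12.png

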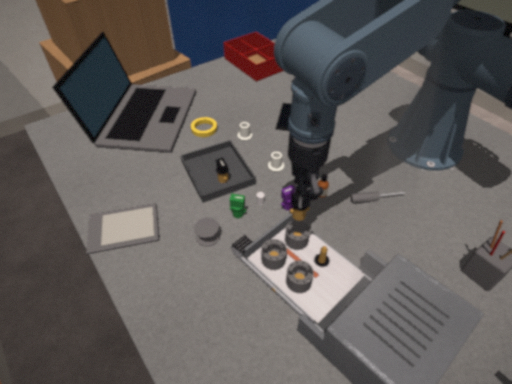

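{"op": "play_rows", "data": {"commands": [[245, [0.1, -3.0, 0], [0, 0, -6.6]], [245, [0.1, -3.0, 0], [0, 0, -6.6]], [245, [0.1, -3.1, 0], [0, 0, -6.6]], [245, [0.1, -3.1, 0], [0, 0, -6.6]], [245, [0.1, -3.1, 0], [0, 0, -6.6]], [245, [0.1, -3.1, 0], [0, 0, -6.6]], [245, [0.1, -3.1, 0], [0, 0, -6.6]], [245, [0, -3.1, 0], [0, 0, -6.6]], [245, [0, -3.1, 0], [0, 0, -6.6]], [245, [0, -3, 0], [0, 0, -6.6]], [245, [0, -3, 0], [0, 0, -6.6]], [245, [0, -3, 0], [0, 0, -6.6]]]}}

```text
clock: 15.22
eef_pos: [565.9, -319.6, 157.8]
ee_rot: [-3.139, -0.002, 1.357]
ft_force: [-0.2, 0.4, -2.3]
opening: 20.7
```

{"op": "play_rows", "data": {"commands": [[245, [0, 0, 0], [0, 0, 0]], [245, [0, 0, -2.6], [0, 0, 0]], [245, [0, 0, -2.6], [0, 0, 0]], [245, [0, 0, -2.6], [0, 0, 0]], [245, [0, 0, -2.3], [0, 0, 0]], [245, [0, 0, -0.4], [0, 0, 0]], [245, [0, 0, -0.2], [0, 0, 0]], [245, [0, 0, 0], [0, 0, 0]], [245, [0, 0, 0], [0, 0, 0]]]}}

```text
clock: 15.97
eef_pos: [566.8, -318.6, 52.3]
ee_rot: [-3.141, -0.0, 1.363]
ft_force: [0.4, -0.9, -2.4]
opening: 20.5
```

{"op": "play_rows", "data": {"commands": [[245, [0, 0, -0.15], [0, 0, 0]], [245, [0, 0, 0], [0, 0, 0]]]}}

```text
clock: 16.13
eef_pos: [567.1, -319.1, 51.3]
ee_rot: [3.141, 0.0, 1.363]
ft_force: [0.1, 0.3, -1.7]
opening: 20.7
```

{"op": "play_rows", "data": {"commands": [[245, [0, 0, -0.1], [0, 0, 0]], [245, [0, 0, 0], [0, 0, 0]]]}}

```text
clock: 16.3
eef_pos: [566.9, -319.2, 50.2]
ee_rot: [3.141, 0.0, 1.362]
ft_force: [-0.2, 0.3, -2.3]
opening: 20.8
```

{"op": "play_rows", "data": {"commands": [[245, [0, 0, -0.1], [0, 0, 0]], [245, [0, 0, 0], [0, 0, 0]]]}}

```text
clock: 16.47
eef_pos: [567.1, -319.3, 50.0]
ee_rot: [3.141, 0.0, 1.362]
ft_force: [-1.5, 1.4, 4.4]
opening: 20.7
```

{"op": "play_rows", "data": {"commands": [[190, [0, 0, 0], [0, 0, 0]], [150, [0, 0, 0], [0, 0, 0]], [110, [0, 0, 0], [0, 0, 0]], [60, [0, 0, 0.5], [0, 0, 0]], [60, [0, 0, 2], [0, 0, 0]], [60, [0, 0, 3], [0, 0, 0]], [30, [0, 0, 3], [0, 0, 0]], [0, [0, 0, 2.5], [0, 0, 0]]]}}

```text
clock: 17.13
eef_pos: [567.3, -319.4, 161.4]
ee_rot: [3.14, 0.001, 1.362]
ft_force: [1.0, 0.0, 0.7]
opening: 84.6
```

```bash
python3 -c "
from m2 import *
o=env.observe();print(o['eef_pos'],o['ee_rot'],o['opening'])
cv2.imwrite('pics/s13.png',s['frame'])
crop(s,255,140,300,180,15,'pics/s13b.png'); cv2.imwrite('pics/t13.png',t['frame'])
for th in (110,120,130):
  w=t['frame'][229:260,274:305].min(2); cs=cv2.findContours((w>th).astype(np.uint8),cv2.RETR_CCOMP,cv2.CHAIN_APPROX_NONE)
  for c,h in zip(cs[0],cs[1][0]):
    if len(c)>12: M=cv2.moments(c); print(th,h[3]>=0,len(c),M['m10']/M['m00']+274,M['m01']/M['m00']+229)
"
```

```text
[ 569.74791486 -321.41146209  165.60647095] [3.13237359 0.00483229 1.36248138] 85.43220584831624Traceback (most recent call last):
  File "<string>", line 8, in <module>
    for c,h in zip(cs[0],cs[1][0]):
                         ~~~~~^^^
TypeError: 'NoneType' object is not subscriptable
```

View pics/s13.png

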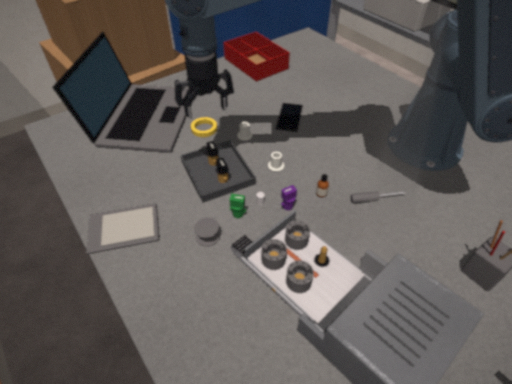

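View pics/s13b.png

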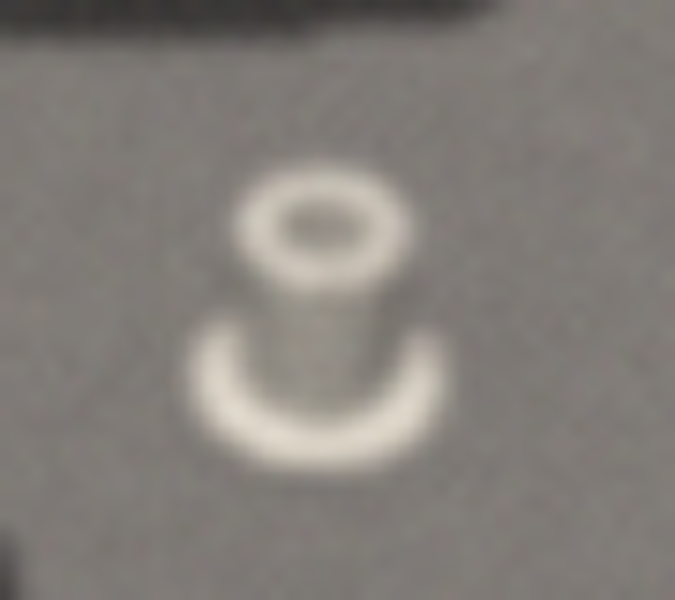

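View pics/t13.png

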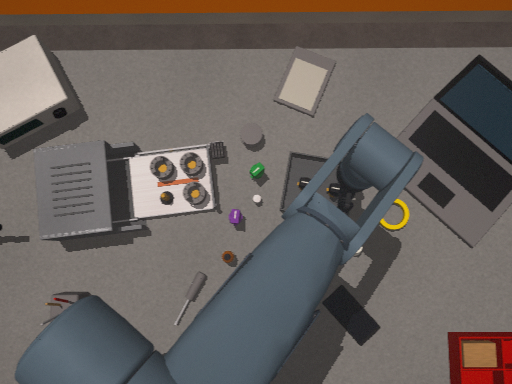

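{"op": "play_rows", "data": {"commands": [[0, [-2.8, 2.35, 0], [0, 0, -6]], [0, [-2.8, 2.35, 0], [0, 0, -6]], [0, [-2.8, 2.35, 0], [0, 0, -6]], [0, [-2.8, 2.35, 0], [0, 0, -6]], [0, [-2.7, 2.35, -1], [0, 0, -6]], [0, [0, 0, -3], [0, 0, 0]], [0, [0, 0, -3], [0, 0, 0]], [0, [0, 0, -1.5], [0, 0, 0]], [60, [0, 0, 0], [0, 0, 0]], [60, [0, 0, 0], [0, 0, 0]]]}}

```text
clock: 18.07
eef_pos: [427.3, -201.2, 73.5]
ee_rot: [-3.139, 0.0, 0.839]
ft_force: [-0.2, 0.2, 1.5]
opening: 65.7
```

```bash
python3 -c "
from m2 import *
o=env.observe();print(o['eef_pos'],o['ee_rot'],o['opening'])
crop(s,235,110,315,190,8,'pics/s14.png')
"
```

```text
[ 428.68472034 -202.32295579   75.11027634] [ 3.14002553e+00 -7.20964282e-05  8.38756929e-01] 65.44248228156563
```

View pics/s14.png

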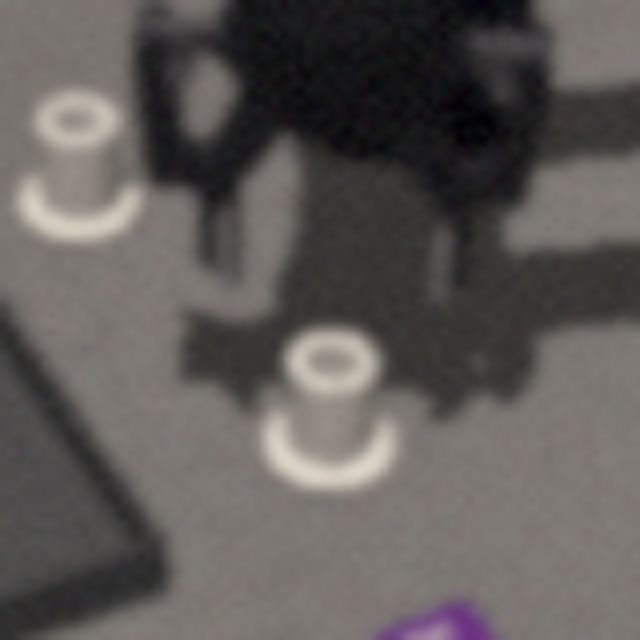

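{"op": "play_rows", "data": {"commands": [[60, [0, 0, -2.6], [0, 0, 0]], [60, [0, 0, -2.6], [0, 0, 0]], [120, [0, 0, 0], [0, 0, 0]], [140, [0, 0, 0], [0, 0, 0]], [150, [0, 0, 0], [0, 0, 0]], [180, [0, 0, 0], [0, 0, 0]], [215, [0, 0, 0], [0, 0, 0]], [215, [0, 0, 0], [0, 0, 0]]]}}

```text
clock: 18.83
eef_pos: [429.3, -202.8, 24.2]
ee_rot: [3.138, -0.0, 0.839]
ft_force: [-1.4, 1.7, 7.2]
opening: 30.0
```

{"op": "play_rows", "data": {"commands": [[225, [0, 0, 1], [0, 0, 0]], [225, [0, 0, 2], [0, 0, 0]], [225, [0, 0, 3], [0, 0, 0]], [225, [0, 0, 4], [0, 0, 0]], [225, [0, 0, 3], [0, 0, 0]], [225, [0, 0, 0], [0, 0, 0]]]}}

```text
clock: 19.33
eef_pos: [431.6, -204.5, 160.1]
ee_rot: [3.128, -0.001, 0.839]
ft_force: [1.2, -0.6, -0.4]
opening: 30.2
```

```bash
python3 -c "
from m2 import *
o=env.observe();print(o['eef_pos'],o['ee_rot'],o['opening'])
crop(s,235,70,325,190,6,'pics/s15.png')
"
```

```text
[ 428.99191527 -202.50460844  154.61717561] [ 3.13647346e+00 -1.72548692e-04  8.38925615e-01] 29.756146489810035
```

View pics/s15.png

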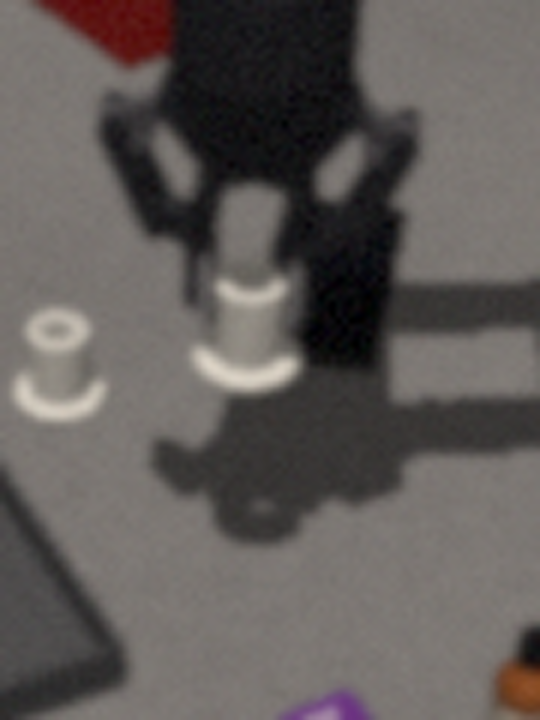

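Run:
```python
from m2 import *
crop(t,150,180,185,210,18,"pics/t16.png")
for nm,c,(x0,y0,x1,y1) in(("t",t,(155,187,178,207)),("s",s,(310,238,334,272))):
    f=c["frame"][y0:y1,x0:x1].astype(int)
    for th in (85,100,115):
        bright=f.max(2); brass=(f[:,:,2]-f[:,:,0]>40)
        m=((f.max(2)<th)|brass).astype(np.uint8)
        n,l,st,ce=cv2.connectedComponentsWithStats(m); i=1+np.argmax(st[1:,4])
        cs=cv2.findContours((l==i).astype(np.uint8),cv2.RETR_EXTERNAL,cv2.CHAIN_APPROX_NONE)[0]; k=max(cs,key=len)
        e=cv2.fitEllipse(k); print(nm,th,st[i]+[x0,y0,0,0,0],ce[i]+[x0,y0],'ell',np.array(e[0])+[x0,y0],e[1])
    ys,xs=np.nonzero(brass); print('brass',xs.min()+x0,xs.max()+x0,ys.min()+y0,ys.max()+y0, xs.mean()+x0,ys.mean()+y0)
# predicted pixels of candidate post
for p in((551.6,121.5),):
  for z in(20,64,72): print(z,proj(t,(*p,z)),proj(s,(*p,z)))
```

```text
t 85 [161 192  13  13 132] [166.51515152 197.81060606] ell [166.53700542 197.8123951 ] (11.775912284851074, 12.473298072814941)
t 100 [161 191  13  14 139] [166.65467626 197.87769784] ell [166.6579113  197.87467384] (12.047016143798828, 12.897492408752441)
t 115 [160 191  14  14 146] [166.63013699 197.93150685] ell [166.62715244 197.9272089 ] (12.150885581970215, 13.523475646972656)
brass 161 167 193 199 163.52941176470588 195.7941176470588
s 85 [315 246  14  20 174] [321.97126437 257.08045977] ell [321.89629936 257.17074966] (11.944517135620117, 19.52826690673828)
s 100 [315 246  14  20 183] [321.98907104 257.30054645] ell [321.99002457 257.3248558 ] (12.64417552947998, 19.594472885131836)
s 115 [315 246  14  21 191] [321.98429319 257.48167539] ell [322.0131216  257.50403404] (12.780434608459473, 19.836145401000977)
brass 313 327 246 271 322.4117647058824 254.7058823529412
20 [167.46063712 196.97972162] [321.4812928  259.47262794]
64 [164.14266487 195.02830753] [323.8964672  248.59169284]
72 [163.51335436 194.65818828] [324.3558872  246.52189648]
```

View pics/t16.png

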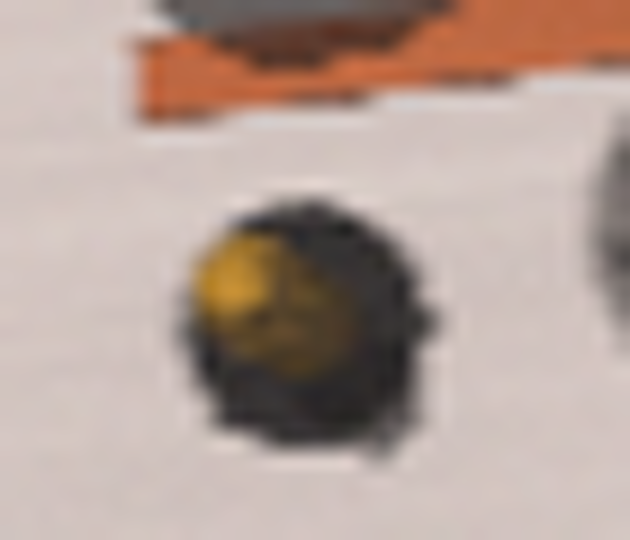

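Run:
```python
from m2 import *
print(tri((166.7,197.6),(321.5,259.9)),onz(t,166.7,197.6,20.5),onz(s,321.5,259.9,20.5))
# sockets: fit ring bottoms? post relative check: jacobians
print(onz(s,322.5,259.9,20.5),onz(s,321.5,260.9,20.5))
```

```text
(array([550.88754497, 122.79668035,  18.89276515]), [array([ 0.35, -0.31]), array([0.54, 0.07])]) [549.88779009 123.39722306] [552.61550808 122.56186823]
[550.77695203 123.92560757] [554.44189081 124.51797719]
```

{"op": "play_rows", "data": {"commands": [[225, [1.2, 3.2, 0], [0, 0, 0]], [225, [1.2, 3.2, 0], [0, 0, 0]], [225, [1.2, 3.2, 0], [0, 0, 0]], [225, [1.2, 3.2, 0], [0, 0, 0]], [225, [1.25, 3.2, 0], [0, 0, 0]], [225, [1.25, 3.3, 0], [0, 0, 0]], [225, [1.25, 3.3, 0], [0, 0, 0]], [225, [1.25, 3.3, 0], [0, 0, 0]], [225, [1.25, 3.3, -1], [0, 0, 0]], [225, [1.3, 3.2, -1], [0, 0, 0]], [225, [0, 0, -1.5], [0, 0, 0]], [225, [0, 0, 0], [0, 0, 0]]]}}

```text
clock: 20.63
eef_pos: [548.5, 124.1, 112.6]
ee_rot: [-3.136, 0.005, 0.842]
ft_force: [-1.3, -0.3, -0.9]
opening: 30.0
```

Run:
```python
from m2 import *
o=env.observe();print(o['eef_pos'],o['ee_rot'],o['opening'],o['ft_force'])
crop(s,280,190,360,280,8,'pics/s17.png')
crop(t,130,160,210,220,9,'pics/t17.png')
```

```text
[549.78474071 122.19386289 115.26866262] [-3.13843573  0.00329369  0.8392674 ] 29.9008406236821 [-0.98997749  0.57018248 -0.22173872]
```

View pics/s17.png

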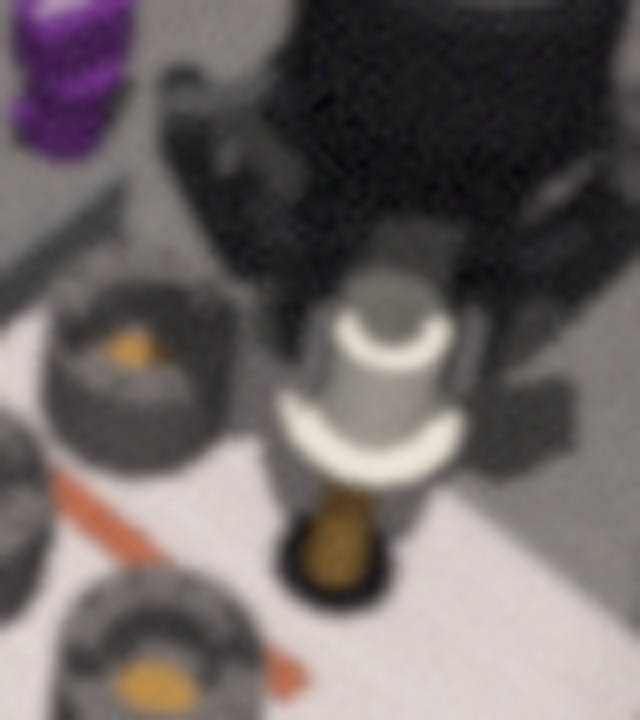

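View pics/t17.png

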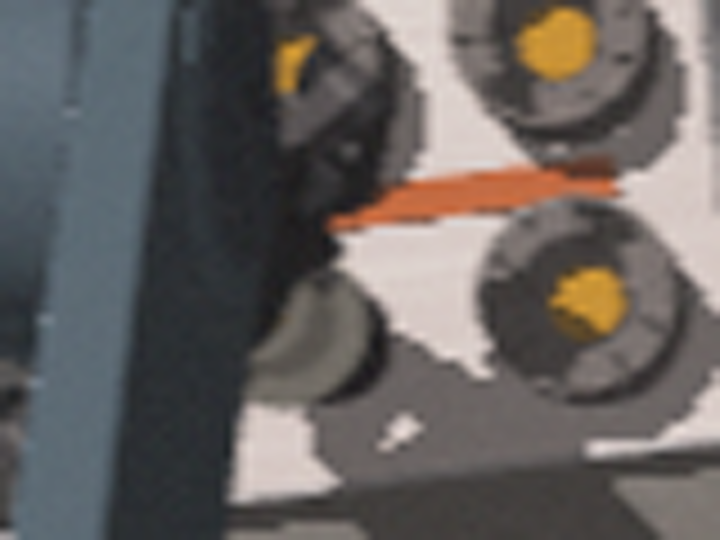

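Run:
```python
from m2 import *
x,y=551.4,122.3
th=np.linspace(0,2*np.pi,200)
def ext(c,x,y,r,z):
    P=np.array([proj(c,(x+r*np.cos(a),y+r*np.sin(a),z)) for a in th]); return P.min(0).round(2),P.max(0).round(2)
print('sleeve flange pred s: top',ext(s,x,y,24,100),'bot',ext(s,x,y,24,95)); print('rim',ext(s,x,y,16,139))
print('post disc r17 s',ext(s,x,y,17,20.5))
print('t: flange',ext(t,x,y,24,100),ext(t,x,y,24,95)); print('t disc',ext(t,x,y,17,20.5))
f=s["frame"]; 
# white flange
m=(f.min(2)>140).astype(np.uint8); sub=m[225:258,308:345]; n,l,st,ce=cv2.connectedComponentsWithStats(sub)
for i in range(1,n):
    if st[i,4]>5: print('white comp',st[i]+[308,225,0,0,0])
print(f[240:256,326].min(1)); print(f[243,308:345].min(1)); print(f[242,308:345].min(1))
```

```text
sleeve flange pred s: top (array([315.05, 230.2 ]), array([337.7 , 248.66])) bot (array([314.8 , 231.57]), array([337.34, 250.01]))
rim (array([321.  , 222.02]), array([336.66, 234.47]))
post disc r17 s (array([314.35, 253.26]), array([329.29, 266.01]))
t: flange (array([151.32, 183.87]), array([170.53, 202.98])) (array([151.77, 184.15]), array([170.9 , 203.19]))
t disc (array([160.75, 190.7 ]), array([173.5 , 203.39]))
white comp [321 229  15   9  76]
white comp [314 240  23  10 135]
white comp [308 244   7  14  75]
white comp [329 250  16   8  73]
[141 140 139 139 145 173 204 217 210 174 114  64  50  58  54  55]
[ 88 109 119 113 100  98 121 160 195 213 214 206 185 163 150 146 143 140
 139 139 139 139 149 169 198 212 211 190 142  91  63  56  60  51  56  54
  53]
[ 76  90  97  96  99 104 139 179 204 213 204 184 159 142 137 136 137 138
 139 137 134 132 134 146 170 187 192 178 140  95  61  55  55  53  53  55
  56]
```

Run:
```python
from m2 import *
f=t["frame"]
print('top gray rows 192-208, cols 156-178'); print(f[192:209,156:178].mean(2).astype(int))
g=s["frame"]; print('scene disc'); 
for r in (258,259,260,261): print(r,g[r,308:336].mean(1).astype(int))
for u in (320,321,322): print(u,g[258:272,u].mean(1).astype(int))
```

```text
top gray rows 192-208, cols 156-178
[[ 49  48  48  40  33  33  43  85 103  90  83  88 101 108 105 162 205 208
  208 208 208 207]
 [ 49  48  48  43  35  33  67  99 100  87  84  90 101 105 106 113 170 205
  206 206 206 205]
 [ 48  47  44  40  35  48  87 109 100  87  84  89 101 109 104  83 120 183
  204 203 202 204]
 [ 49  48  43  41  42  83 106 105  94  83  84  91 104 106 105  81  62 155
  204 204 205 205]
 [ 51  47  43  38  66  98 108  95  84  85  85  93 106 108 105  85  41 151
  203 202 201 203]
 [ 49  44  42  65 100 109 100  88  85  87  87 101 108 109  93  64  32  74
   99  99 101 160]
 [ 46  52  60  87  99  91  83  85  86  88  99 108 107 108  83  43  37  76
   99 100 102  99]
 [ 48  44  63  81  87  86  84  85  90  99 104 108 109  96  62  35  34  77
   98 100 102 101]
 [ 49  50  78  96  91  91  92  97 104 109 109 108  96  64  33  33  43  79
  101 101 100 102]
 [ 48  54  90 108 107 107 106 109 107 108 108 107  82  36  35  33  65  93
  101 100 102 103]
 [ 51  56  88 107 108 107 109 108 109 101  84  56  34  30  36  50  86 101
  102  99 103 102]
 [ 48  69 109 126 121 108 107 105  90  61
[... 490 characters left out ...]
101 163
  205 204 167 102]]
scene disc
258 [214 212 209 207 203 175 127  71  40  36  47  65  75  83  82  81  75  62
  46  48  93 154 191 204 209 208 207 211]
259 [213 214 214 209 199 171 119  69  39  40  53  69  78  84  85  82  73  58
  38  40  84 146 183 202 206 208 208 208]
260 [210 213 214 211 200 170 114  62  28  38  56  71  82  83  85  82  66  49
  35  33  73 130 176 198 205 207 206 206]
261 [204 208 212 211 202 176 123  74  42  37  45  62  74  82  81  77  64  48
  33  34  77 134 182 201 205 207 208 209]
320 [ 75  78  82  74  65  44  37  67 120 176 205 213 212 211]
321 [ 83  84  83  82  73  51  34  54 108 167 198 212 214 212]
322 [ 82  85  85  81  70  50  32  53 101 162 198 213 212 212]
```

{"op": "play_rows", "data": {"commands": [[225, [-0.07, 0.16, -0.5], [0, 0, 0]], [225, [0, 0, -1.0], [0, 0, 0]], [225, [0, 0, -0.7], [0, 0, 0]], [225, [0, 0, 0], [0, 0, 0]], [225, [0, 0, 0], [0, 0, 0]]]}}

```text
clock: 21.35
eef_pos: [549.9, 123.8, 94.0]
ee_rot: [-3.14, 0.001, 0.839]
ft_force: [-0.5, -0.7, 0.7]
opening: 29.9
```

{"op": "play_rows", "data": {"commands": [[225, [0, 0, -0.4], [0, 0, 0]], [225, [0, 0, -0.4], [0, 0, 0]], [225, [0, 0, 0], [0, 0, 0]]]}}

```text
clock: 21.6
eef_pos: [550.3, 123.9, 86.3]
ee_rot: [-3.141, 0.001, 0.839]
ft_force: [0.1, 0.2, -0.5]
opening: 30.2
```

{"op": "play_rows", "data": {"commands": [[225, [0, 0, -0.4], [0, 0, 0]], [225, [0, 0, -0.4], [0, 0, 0]], [225, [0, 0, 0], [0, 0, 0]]]}}

```text
clock: 21.85
eef_pos: [550.1, 123.9, 78.1]
ee_rot: [-3.141, 0.001, 0.839]
ft_force: [-1.0, 0.2, -1.0]
opening: 30.5
```

Run:
```python
from m2 import *
o=env.observe();print(o['eef_pos'],o['ee_rot'],o['opening'],o['ft_force'])
crop(s,280,190,360,280,8,'pics/s18.png')
```

```text
[550.50384748 123.89386966  78.77572744] [-3.14113438e+00  4.33987744e-04  8.38755522e-01] 29.90289297372277 [0.75481737 1.05851326 0.15199815]
```

View pics/s18.png

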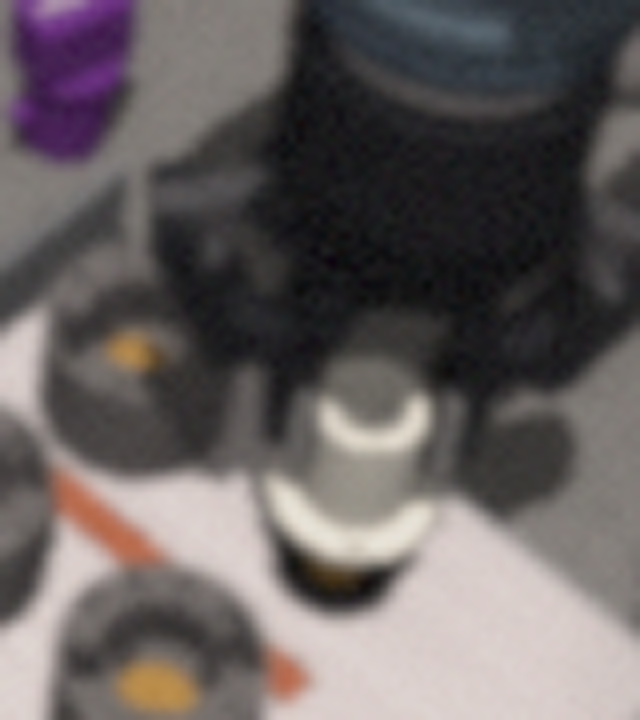

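{"op": "play_rows", "data": {"commands": [[225, [0, 0, -0.7], [0, 0, 0]], [225, [0, 0, -0.7], [0, 0, 0]], [225, [0, 0, -0.7], [0, 0, 0]], [225, [0, 0, -0.7], [0, 0, 0]], [225, [0, 0, 0], [0, 0, 0]]]}}

```text
clock: 22.37
eef_pos: [549.7, 123.8, 49.1]
ee_rot: [-3.14, 0.002, 0.839]
ft_force: [-0.1, 0.5, -0.7]
opening: 30.0
```

{"op": "play_rows", "data": {"commands": [[225, [0, 0, -0.3], [0, 0, 0]], [225, [0, 0, -0.2], [0, 0, 0]], [225, [0, 0, 0], [0, 0, 0]]]}}

```text
clock: 22.62
eef_pos: [550.4, 123.9, 45.7]
ee_rot: [-3.141, 0.0, 0.839]
ft_force: [0.2, 0.2, -0.1]
opening: 29.9
```

{"op": "play_rows", "data": {"commands": [[225, [0, 0, -0.2], [0, 0, 0]], [225, [0, 0, 0], [0, 0, 0]]]}}

```text
clock: 22.78
eef_pos: [551.0, 124.0, 44.3]
ee_rot: [3.141, -0.0, 0.839]
ft_force: [-0.7, -0.2, -1.0]
opening: 30.1
```

{"op": "play_rows", "data": {"commands": [[225, [0, 0, -0.1], [0, 0, 0]], [225, [0, 0, -0.1], [0, 0, 0]], [225, [0, 0, 0], [0, 0, 0]]]}}

```text
clock: 23.03
eef_pos: [551.1, 124.0, 44.1]
ee_rot: [3.141, -0.0, 0.839]
ft_force: [-7.6, -1.3, 16.0]
opening: 29.9
```

{"op": "play_rows", "data": {"commands": [[190, [0, 0, 0], [0, 0, 0]], [140, [0, 0, 0], [0, 0, 0]], [115, [0, 0, 0], [0, 0, 0]], [115, [0, 0, 1], [0, 0, 0]], [115, [0, 0, 2], [0, 0, 0]], [115, [0, 0, 3], [0, 0, 0]], [115, [0, 0, 3.5], [0, 0, 0]], [115, [0, 0, 3.5], [0, 0, 0]], [115, [-2.5, -3, 0], [0, 0, 0]], [115, [-2.5, -3, 0], [0, 0, 0]], [115, [-2.5, -3, 0], [0, 0, 0]]]}}

```text
clock: 23.95
eef_pos: [475.3, 33.4, 173.4]
ee_rot: [3.14, -0.001, 0.841]
ft_force: [0.5, -0.8, -0.1]
opening: 47.0
```

Run:
```python
from m2 import *
o=env.observe();print(o['eef_pos'],o['ee_rot'],o['opening'],o['ft_force'])
cv2.imwrite('pics/s19.png',s['frame']); crop(s,220,200,360,300,5,'pics/s19b.png')
crop(t,110,120,350,240,3,'pics/t19.png')
```

```text
[472.49892637  31.34376491 171.9961987 ] [-3.14050674e+00  2.24924678e-03  8.35632552e-01] 47.11879182506659 [-0.11094586  0.21913502 -0.47391332]
```

View pics/s19.png

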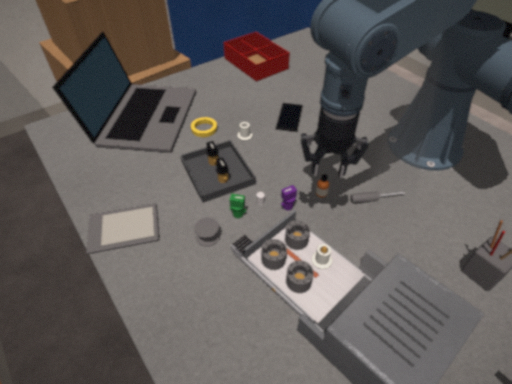

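View pics/s19b.png

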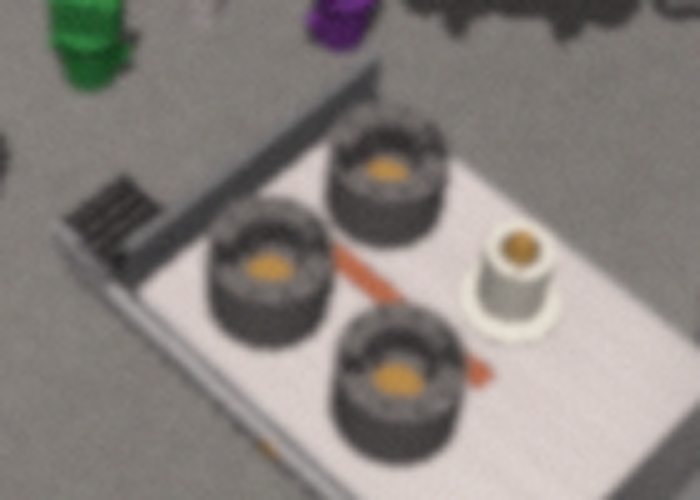

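View pics/t19.png

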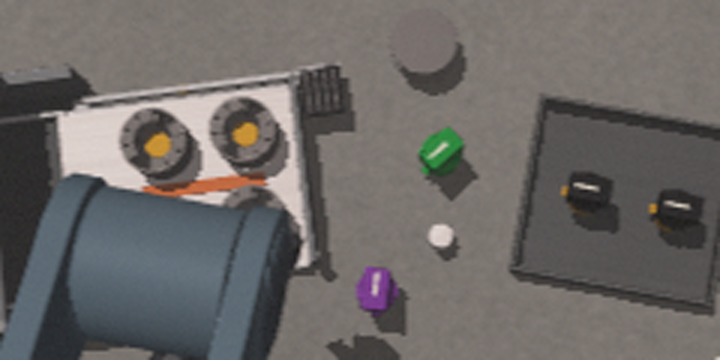

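Run:
```python
from m2 import *
crop(t,195,130,235,220,6,'pics/t20.png'); crop(s,225,215,265,260,14,'pics/s20.png')
f=t["frame"]
print(f[140:162,206:228].mean(2).astype(int))
ex=np.array([np.cos(np.radians(97.05)),np.sin(np.radians(97.05))]); ey=np.array([-ex[1],ex[0]])
# drawer floor right edge (z20): p on line -> panel inner face; mid between side walls
R=onz(t,208.8,174.3,20); print('panel inner floor edge',R, R@ex)
T=onz(t,168.1,149.1,20); B=onz(t,182.3,211.4,20); print('sides',T@ey,B@ey,(T@ey+B@ey)/2)
for n,p in dict(A=(637.5,57.5),B=(559.9,47.8),post=(550.8,123.8)).items(): print(n,np.array(p)@ex,np.array(p)@ey)
print('pad top est',onz(t,217.9,149.8,36),onz(t,217.9,149.8,36)@ex,onz(t,217.9,149.8,36)@ey)
```

```text
[[116 115 117 119 121 122 120 120 120 122 125 122 120 120 116 117 126 129
  119 121 121 122]
 [117 117 118 118 118 120 122 119 128 136 143 147 127 107 105 114 131 135
  119 121 121 121]
 [116 119 120 135 145 141 158 166 161 145 131 121  82  61  52  52  52  93
  120 121 121 118]
 [119 129 137 125 105  93 103 115 105  74  54  59  59  52  80  79  51  94
  124 124 120 121]
 [163 142 164 152  99  81  70  52  90  90  51  76  77  50  75  74  52  95
  122 120 118 118]
 [132 113 113 109  69  76  76  49  77  77  52  79  79  51  75  76  49  93
  119 116 119 119]
 [101 107 108 102  58  77  77  52  64  63  52  62  69  58  60  70  60  56
   61  61  96 122]
 [ 95 115 133 117  51  69  70  52  66  69  54  71  69  53  70  70  55  54
   58  62  96 122]
 [125 122 110  75  54  66  72  55  66  79  64  67  77  61  67  78  63  50
   56  65  97 121]
 [141 119  92  51  54  59  68  65  57  70  65  58  67  64  59  67  65  51
   57  67  99 120]
 [168 118  94  71  72  61  70  64  57  70  64  51  65  61  49  65  66  54
   63  67  95 120]
 [178 131  95  59  59  55  68  67  50  76  76  52  75  76  52  75  76  52
   
[... 581 characters left out ...]
76 118  93  56  56  53  48  45  44  49  47  50  54  58  63  64  68
   64  67  67  69]
 [203 170 118  94  56  56  58  62  68  67  67  67  63  66  65  64  65  67
   67  67  67  69]
 [202 175 128  96  59  63  68  68  66  68  66  64  65  64  65  67  69  65
   64  67  67  69]
 [207 182 132  98  63  64  65  63  62  64  63  67  64  69  68  66  68  66
   68  67  64  66]]
panel inner floor edge [612.29606219  11.88530655] -63.35499012514532
sides -691.3577057328508 -519.0849177655457 -605.2213117491983
A -21.178586911734506 -639.7374207097956
B -21.280977863276295 -561.5335875806386
post 55.26131091554647 -561.8302835517993
pad top est [675.4592234  -13.42334047] -96.22464860732488 -668.7048418767985
```

View pics/t20.png

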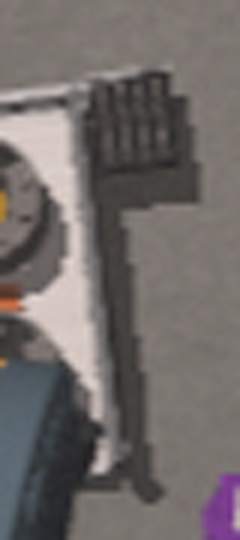

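View pics/s20.png

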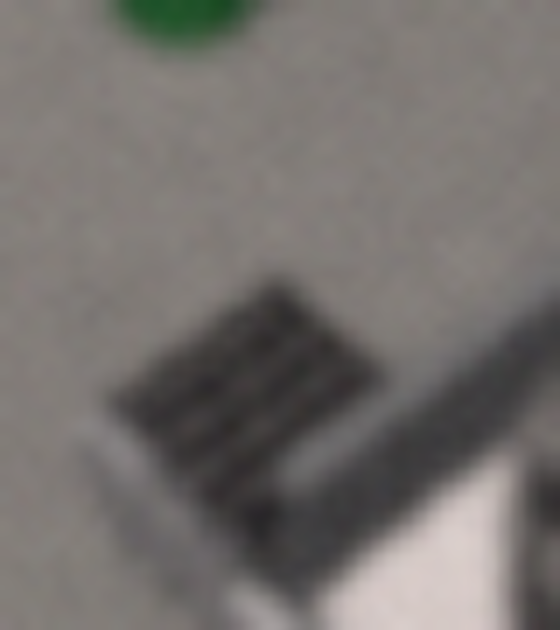

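{"op": "play_rows", "data": {"commands": [[255, [2.85, -0.7, 0], [0, 0, 7]], [255, [2.85, -0.7, 0], [0, 0, 7]], [255, [2.85, -0.7, 0], [0, 0, 7]], [255, [2.85, -0.7, 0], [0, 0, 7]], [255, [2.85, -0.7, 0], [0, 0, 7]], [255, [2.85, -0.6, -1], [0, 0, 7]], [255, [2.8, -0.6, -2], [0, 0, 7]], [255, [0, 0, -3], [0, 0, 0]], [255, [0, 0, -2.5], [0, 0, 0]], [255, [0, 0, -2], [0, 0, 0]], [255, [0, 0, 0], [0, 0, 0]], [255, [0, 0, 0], [0, 0, 0]]]}}

```text
clock: 25.15
eef_pos: [674.3, -11.8, 65.6]
ee_rot: [-3.139, -0.001, 1.695]
ft_force: [1.5, 0.1, 0.5]
opening: -0.0
```

Run:
```python
from m2 import *
o=env.observe();print(o['eef_pos'],o['ee_rot'],o['opening'],o['ft_force'])
crop(s,200,170,300,270,7,'pics/s21.png')
crop(t,190,110,250,190,7,'pics/t21.png')
```

```text
[676.2963478  -12.6102295   68.82916581] [3.13898563e+00 7.66844302e-04 1.69485993e+00] 0.030209524989171906 [-0.41185228 -0.18700871 -0.10820599]
```

View pics/s21.png

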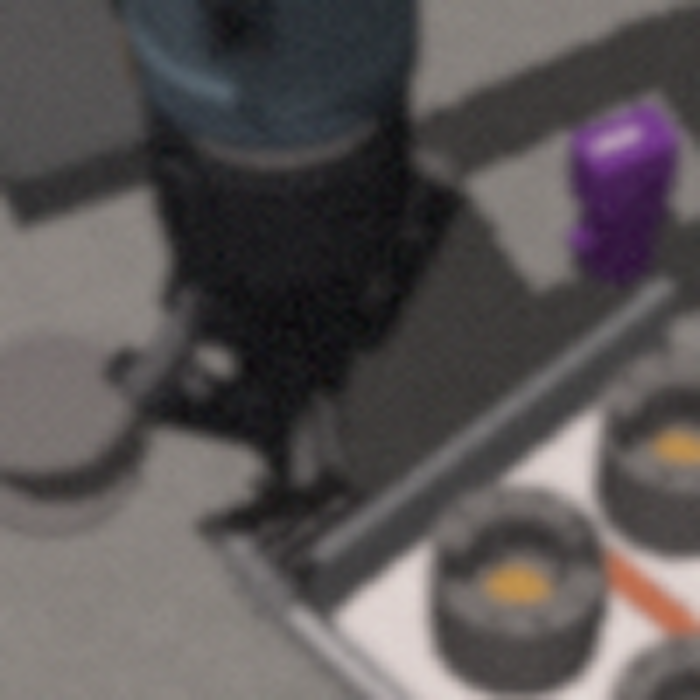

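View pics/t21.png

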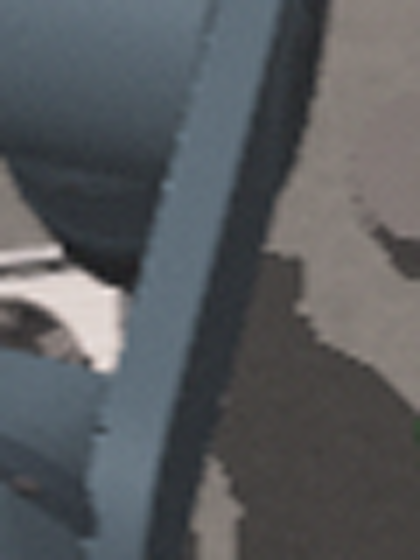

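{"op": "play_rows", "data": {"commands": [[255, [0, 0, -1.5], [0, 0, 0]], [255, [0, 0, -1.2], [0, 0, 0]], [255, [0, 0, -0.4], [0, 0, 0]], [255, [0, 0, 0], [0, 0, 0]]]}}

```text
clock: 25.58
eef_pos: [674.4, -13.2, 35.2]
ee_rot: [-3.141, -0.0, 1.694]
ft_force: [-0.8, 0.6, 4.1]
opening: -0.5
```

{"op": "play_rows", "data": {"commands": [[255, [0, 0, -0.3], [0, 0, 0]], [255, [0, 0, 0], [0, 0, 0]]]}}

```text
clock: 25.75
eef_pos: [674.8, -13.5, 33.5]
ee_rot: [-3.141, 0.0, 1.694]
ft_force: [-1.5, -1.7, 5.2]
opening: 0.4
```

{"op": "play_rows", "data": {"commands": [[255, [0, 0, -0.4], [0, 0, 0]], [255, [0, 0, -0.4], [0, 0, 0]], [255, [0, 0, -0.25], [0, 0, 0]], [255, [0, 0, 0], [0, 0, 0]]]}}

```text
clock: 26.08
eef_pos: [675.0, -14.1, 23.3]
ee_rot: [3.141, 0.001, 1.694]
ft_force: [-2.3, -3.1, 7.0]
opening: -0.1
```

{"op": "play_rows", "data": {"commands": [[255, [-0.05, 0.4, -0.05], [0, 0, 0]], [255, [-0.05, 0.4, 0], [0, 0, 0]], [255, [-0.05, 0.4, 0], [0, 0, 0]], [255, [-0.05, 0.4, 0], [0, 0, 0]], [255, [0, 0, 0], [0, 0, 0]]]}}

```text
clock: 26.5
eef_pos: [673.0, 2.8, 23.4]
ee_rot: [3.141, 0.001, 1.694]
ft_force: [-2.5, -1.0, 6.4]
opening: 0.2
```

{"op": "play_rows", "data": {"commands": [[255, [-0.07, 0.6, 0], [0, 0, 0]], [255, [-0.07, 0.6, 0], [0, 0, 0]], [255, [-0.07, 0.6, 0], [0, 0, 0]], [255, [-0.07, 0.6, 0], [0, 0, 0]], [255, [0, 0, 0], [0, 0, 0]]]}}

```text
clock: 26.92
eef_pos: [670.1, 27.4, 23.3]
ee_rot: [3.141, 0.0, 1.695]
ft_force: [-2.3, 1.1, 6.2]
opening: -0.1
```

Run:
```python
from m2 import *
o=env.observe();print(o['eef_pos'],o['ft_force'])
cv2.imwrite('pics/s22.png',s['frame'][150:384,180:512][:,:])
```

```text
[670.10033082  27.31976278  23.24825254] [-2.81124603  0.92233167  7.45934656]
```

View pics/s22.png

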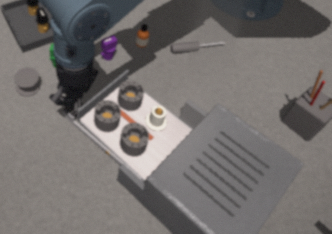

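{"op": "play_rows", "data": {"commands": [[255, [-0.12, 1.0, 0], [0, 0, 0]], [255, [-0.12, 1.0, 0], [0, 0, 0]], [255, [-0.13, 1.0, 0], [0, 0, 0]], [255, [-0.12, 1.0, 0], [0, 0, 0]], [255, [-0.12, 1.0, 0], [0, 0, 0]], [255, [-0.13, 1.0, 0], [0, 0, 0]], [255, [-0.12, 1.0, 0], [0, 0, 0]], [255, [-0.12, 1.0, 0], [0, 0, 0]], [255, [-0.13, 1.0, 0], [0, 0, 0]], [255, [-0.12, 1.0, 0], [0, 0, 0]], [255, [-0.12, 1.0, 0], [0, 0, 0]], [255, [0, 0, 0], [0, 0, 0]]]}}

```text
clock: 28.02
eef_pos: [656.7, 138.6, 23.4]
ee_rot: [3.14, -0.001, 1.695]
ft_force: [-2.1, 2.4, 6.1]
opening: -0.3
```

{"op": "play_rows", "data": {"commands": [[255, [-0.1, 0.8, 0], [0, 0, 0]], [255, [-0.1, 0.8, 0], [0, 0, 0]], [255, [-0.1, 0.8, 0], [0, 0, 0]], [255, [0, 0, 0], [0, 0, 0]]]}}

```text
clock: 28.35
eef_pos: [654.0, 162.1, 23.5]
ee_rot: [3.14, -0.0, 1.695]
ft_force: [-1.3, 2.6, 7.0]
opening: -0.5
```

Run:
```python
from m2 import *
o=env.observe();print(o['eef_pos'],o['ft_force'])
cv2.imwrite('pics/s23.png',cv2.resize(s['frame'][190:384,220:512],None,fx=2.5,fy=2.5))
```

```text
[654.00978887 162.04726201  23.53185307] [-0.56233972  2.73722047  6.4235141 ]
```

View pics/s23.png

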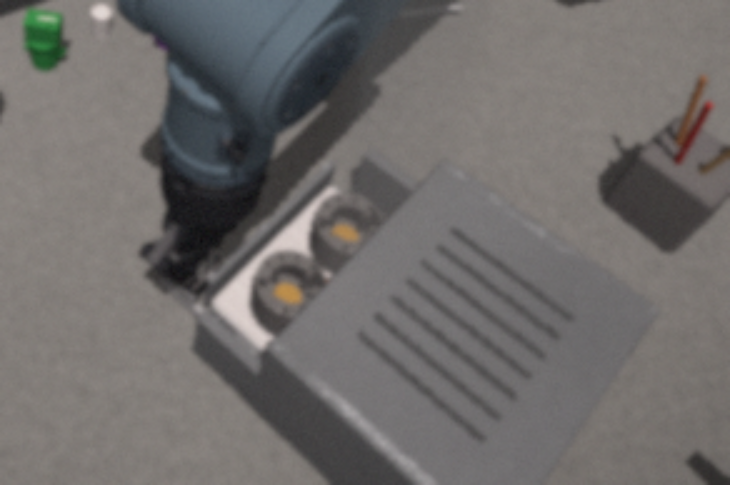

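{"op": "play_rows", "data": {"commands": [[255, [-0.06, 0.5, 0], [0, 0, 0]], [255, [-0.06, 0.5, 0], [0, 0, 0]], [255, [0, 0, 0], [0, 0, 0]]]}}

```text
clock: 28.7
eef_pos: [652.9, 171.4, 23.5]
ee_rot: [3.14, 0.0, 1.694]
ft_force: [-1.6, 0.8, 6.6]
opening: 0.0
```

{"op": "play_rows", "data": {"commands": [[255, [-0.05, 0.4, 0], [0, 0, 0]], [255, [-0.05, 0.4, 0], [0, 0, 0]], [255, [0, 0, 0], [0, 0, 0]]]}}

```text
clock: 28.95
eef_pos: [652.7, 178.0, 24.0]
ee_rot: [3.139, 0.002, 1.694]
ft_force: [0.1, -4.3, 7.5]
opening: -0.0
```

{"op": "play_rows", "data": {"commands": [[255, [-0.05, 0.4, 0], [0, 0, 0]], [255, [0, 0, 0], [0, 0, 0]]]}}

```text
clock: 29.12
eef_pos: [652.5, 181.9, 24.1]
ee_rot: [3.138, 0.002, 1.694]
ft_force: [-0.2, -4.9, 8.0]
opening: 0.0
```

Run:
```python
from m2 import *
o=env.observe();print(o['eef_pos'],o['ft_force'])
cv2.imwrite('pics/s24.png',cv2.resize(s['frame'][190:384,220:512],None,fx=2.5,fy=2.5))
```

```text
[652.47676129 181.90254243  24.09401453] [-0.84918835 -4.15069701  6.98907686]
```

View pics/s24.png

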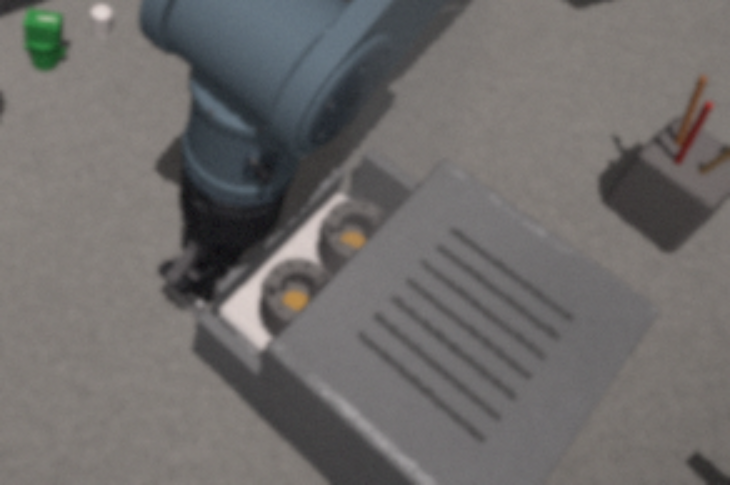

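{"op": "play_rows", "data": {"commands": [[255, [-0.05, 0.4, 0], [0, 0, 0]], [255, [-0.03, 0.2, 0], [0, 0, 0]], [255, [0, 0, 0], [0, 0, 0]]]}}

```text
clock: 29.47
eef_pos: [652.5, 182.6, 24.2]
ee_rot: [3.139, 0.009, 1.693]
ft_force: [0.3, -23.2, 8.9]
opening: 0.0
```

Run:
```python
from m2 import *
ex=np.array([np.cos(np.radians(97.05)),np.sin(np.radians(97.05))])
o=env.observe();print(o['eef_pos'],o['ft_force'])
f=s['frame'].astype(int); m=((f[:,:,2]-f[:,:,0])>60).astype(np.uint8); m[:280]=0;m[325:]=0;m[:,:320]=0;m[:,370:]=0
n,l,st,ce=cv2.connectedComponentsWithStats(m)
for i in range(1,n):
    if st[i,4]>5: print(st[i],ce[i])
# brass disc height ~? compare with initial: A socket disc before
for D in (178,182,186):
  for p in((637.5,57.5),(559.9,47.8)):
    q=np.array(p)+ex*D; print(D,proj(s,(*q,30)),proj(s,(*p,30)))
cv2.imwrite('pics/s25.png',cv2.resize(s['frame'][190:384,220:512],None,fx=2.5,fy=2.5))
g=cv2.imread('pics/s12.png')
g=cv2.imread('pics/s19.png').astype(int); m=((g[:,:,2]-g[:,:,0])>60).astype(np.uint8); m[:225]=0;m[285:]=0;m[:,:260]=0;m[:,310:]=0
n,l,st,ce=cv2.connectedComponentsWithStats(m)
for i in range(1,n):
    if st[i,4]>5: print('before',st[i],ce[i])
```

```text
[652.47062698 182.55641556  24.14011311] [  0.23813272 -21.83039528   9.14105015]
[357 283   9   6  33] [361.09090909 285.3030303 ]
[333 307  10   7  48] [337.6875     309.60416667]
178 [336.90949604 310.93504854] [274.8960997  256.98643635]
178 [359.79280023 286.8820697 ] [298.07909105 237.54355674]
182 [338.46745926 312.29040011] [274.8960997  256.98643635]
182 [361.33570927 288.11558554] [298.07909105 237.54355674]
186 [340.03352257 313.65279835] [274.8960997  256.98643635]
186 [362.88627026 289.35521891] [298.07909105 237.54355674]
before [294 232   7   4  22] [296.77272727 233.59090909]
before [287 249  13  11  57] [292.07017544 254.80701754]
before [270 251   8   5  31] [273.41935484 253.16129032]
before [295 273   9   6  43] [299.06976744 275.55813953]
```

{"op": "play_rows", "data": {"commands": [[255, [0, 0, 0.5], [0, 0, 0]], [255, [0, 0, 0.6], [0, 0, 0]], [255, [0, 0, 0.8], [0, 0, 0]], [255, [0.05, -0.4, 0.3], [0, 0, 0]], [255, [0.1, -0.8, 1], [0, 0, 0]], [255, [0.1, -1, 2], [0, 0, 0]], [255, [0, -1, 3], [0, 0, 0]], [255, [0, -1, 3], [0, 0, 0]], [255, [-2, -2, 3], [0, 0, 0]], [255, [-2, -2, 2], [0, 0, 0]], [255, [-3, -2, 0], [0, 0, 0]], [255, [-3, -2, 0], [0, 0, 0]]]}}

```text
clock: 30.57
eef_pos: [552.9, 66.2, 187.0]
ee_rot: [3.136, 0.001, 1.695]
ft_force: [-0.0, -0.5, -0.5]
opening: 0.4
```

{"op": "play_rows", "data": {"commands": [[255, [-3, -1, 0], [0, 0, 0]], [255, [-3, -1, 0], [0, 0, 0]], [255, [-3, -1, 0], [0, 0, 0]], [255, [0, 0, 0], [0, 0, 0]], [255, [0, 0, 0], [0, 0, 0]], [255, [0, 0, 0], [0, 0, 0]]]}}

```text
clock: 31.07
eef_pos: [463.3, 36.9, 185.2]
ee_rot: [3.139, 0.0, 1.694]
ft_force: [-0.0, -0.5, -0.4]
opening: 0.0
```

Run:
```python
from m2 import *
o=env.observe();print(o['eef_pos'],o['ft_force'],o['clock'])
f=s['frame'].astype(int); m=((f[:,:,2]-f[:,:,0])>60).astype(np.uint8); m[:280]=0;m[325:]=0;m[:,:320]=0;m[:,370:]=0
n,l,st,ce=cv2.connectedComponentsWithStats(m)
for i in range(1,n):
    if st[i,4]>5: print(st[i],ce[i])
cv2.imwrite('pics/s26.png',s['frame']); cv2.imwrite('pics/t26.png',t['frame']); crop(t,20,120,180,250,5,'pics/t26b.png')
```

```text
[463.62295234  37.04768464 184.85132973] [-0.18254614  0.00403433 -0.10556402] 31.1667
[357 283   9   6  31] [361.12903226 285.4516129 ]
[334 307   9   7  48] [337.875  309.5625]
```

View pics/s26.png

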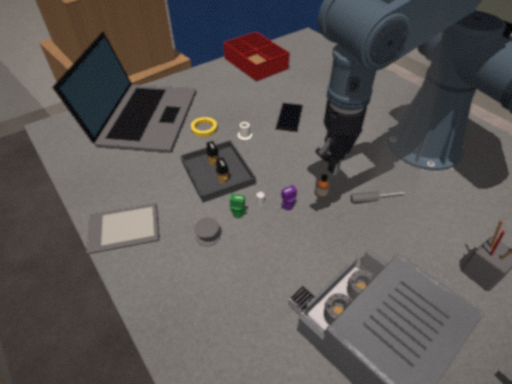

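View pics/t26b.png

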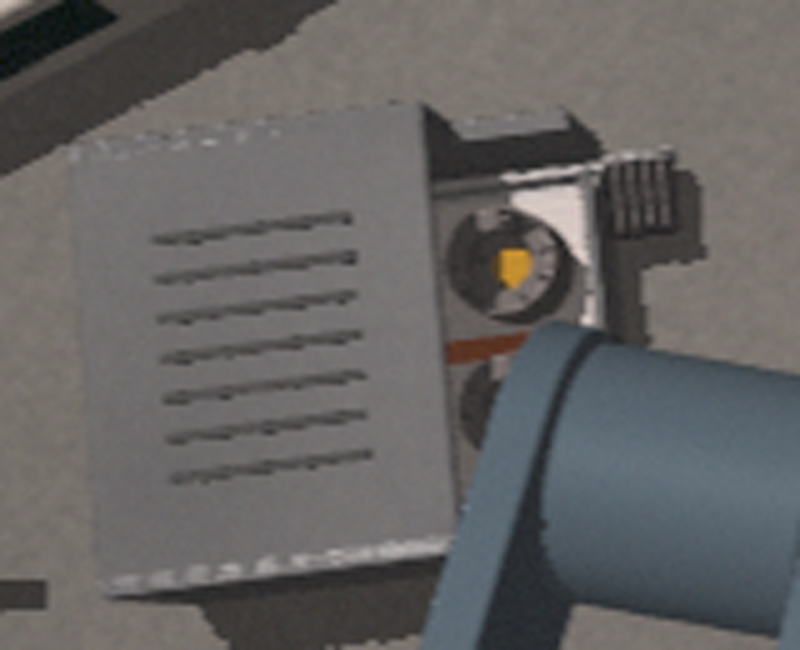

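View pics/t26.png

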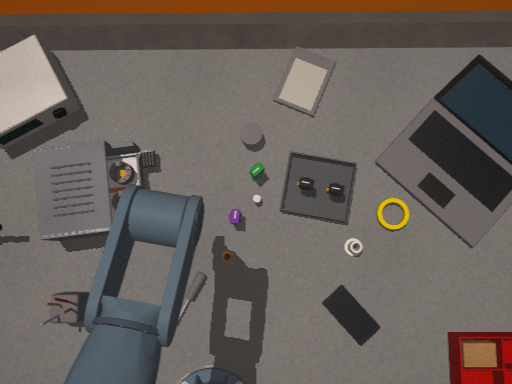

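Run:
```python
from h import *
t=cam("top"); s=cam("scene")
def br(f,x0,y0,x1,y1):
    f=f.astype(int); m=((f[:,:,2]-f[:,:,0])>70).astype(np.uint8); k=np.zeros_like(m);k[y0:y1,x0:x1]=1
    n,l,st,ce=cv2.connectedComponentsWithStats(m*k); i=1+np.argmax(st[1:,4]); return ce[i],st[i,4]
a=br(cv2.imread('pics/t13.png'),186,155,202,176); b=br(t["frame"],112,160,135,185); print(a,b)
for z in(28,40): print(np.linalg.norm(onz(t,*b[0],z)-onz(t,*a[0],z)))
a=(273.42,253.16); b=(337.875,309.56)
for z in(28,40): print(np.linalg.norm(onz(s,*b,z)-onz(s,*a,z)))
a=(299.07-2.3,0)
```

```text
(array([191.66666667, 164.43137255]), np.int32(51)) (array([122.38461538, 172.82051282]), np.int32(39))
185.91389339077514
184.09780872188193
187.59899138424788
184.51812218668314
```

Both views put the drawer's travel at about 184 to 187 mm, so it is home. The carriers stand in the tray, nothing is touching the robot, and the bystanders haven't moved. I'm handing the job in.

```bash
python3 -c "
from workcell import env
print(env.close_job())"
```

```text
the job is handed in; nothing more can be done
None
```

I did every step in the required order and handed the job in after about 31 s of the 210 s allowed; no verdict was reported.

- **Carriers:** Two were fitted and the third socket was empty. I pushed each down about 8 mm, turned it 60° anticlockwise and lifted it out. Both now stand upright in the parts tray. Sideways force at the wrist stayed below about 10 N.
- **Sleeve:** I took the one nearest the base and lowered it over the post until it stopped on the drawer floor, pressing about 16 N. With the drawer still out, it stood upright with the post tip showing through.
- **Drawer:** I pressed the lever about 13 mm and slid the drawer until it met its stop at about 22 N. After I let go, the two camera views put its travel at 184–187 mm, against 186 mm for fully home.

**Final checks:** The last pictures show the bystanders and look-alikes where they were, and the gripper clear of everything. The two cameras disagreed by about 2–3 mm throughout. I averaged them, and for the sleeve I also corrected its position by eye before lowering it.

**Not checked:** The case roof hides the sleeve with the drawer home, so I couldn't look at it again after the slide.

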